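Set the stop collar on the threaded post with the gauge block

TASK

Set the knurled stop collar of the bench stand to the height of the forked gauge block: slide the gauge flat on the stand's plate fully home around the threaded post, spin the collar down (clockwise from above) until it bears lightly but definitely on the gauge, without forcing it, then draw the gauge out and lay it flat on the bench clear of the stand, leaving the collar at that height. Do not disturb the other things on the bench.

Things in the scene. Friction and masses are not known exactly. Their poses are not given: they have to be found in the camera images.
- stand: Bench stand, fixed: dark steel plate 160 x 120 x 12 mm (x, y, z) with an upright threaded post of 12 mm diameter (13 mm over the thread) in its middle, post top 102 mm above the bench. Origin on the post axis at the plate's underside, on the bench; z up; plate top 12 mm above the origin.
- collar: Knurled steel stop collar on the post, diameter 44 mm, 20 mm high. Origin on the post axis at its underside; z up; turns about z. Fast right-hand thread, 24 mm per turn: clockwise from above lowers it 3.8 mm per radian. Thread friction of about 0.06 N m holds it where it is left. At the start its underside is 36 to 42 mm above the plate's top, 6 to 12 mm above the gauge's height.
- seat (a point): Point on the post axis 30 mm above the plate's top: where the collar's underside must end. When the collar bears on the gauge the turning torque rises steeply: about 0.1 N m for the next 0.08 rad, and each 0.1 N m above the running torque presses about 15 N on the gauge. Over 30 N is forcing it; under 3 N it is not yet bearing. The nip may ease when the collar is let go.
- gauge: Loose forked aluminium block, 0.18 kg, 30 mm high all over, lying flat. Origin at the underside in the slot, where the post axis belongs; z up, x out of the slot's mouth. Slot 16 mm wide from its closed end x = -7 mm to x = 22 mm (home against the post, the origin is 1 mm past its axis). Prongs 14 mm wide, 44 mm over both, bridge to x = -20 mm; then a tail to hold, 20 mm wide, to x = -65 mm.
- jar: Small dark jar, 44 mm diameter, 45 mm high, standing loose; bystander. Origin at the centre of its underside.
- board: Bare circuit board 50 x 75 mm, lying loose; bystander. Origin at the centre of its underside.
- driver: Screwdriver about 160 mm long, lying loose; bystander. Origin under its middle, x along it towards the tip.
Things that resemble listed ones, but are neither listed nor needed, are in the scene too. Leave any blue or brown look-alike of the stand alone.

How it is judged:
By the outcome, as a careful person would: the job done as asked, in the order asked, and still so for the second after the job is handed in, with the robot touching nothing.
It also fails if it takes over 72 s, if anything falls off the work surface, if the arm or the gripper's body presses on something with over 40 N, if the wrist force passes 120 N, or if a joint passes its speed limit or range.

ROBOT

A 6-joint arm with a two-finger parallel gripper is mounted at the origin on the work surface. World frame = base frame: x ahead of the robot, y to its left, z up, the work surface at z = 0. Lengths are in m, angles in rad, forces in N, time in s.
With the tool pointing down it reaches from about 0.3 to 0.775 m from the base axis. Payload 14.6 kg.
Tool frame: the origin (TCP) lies on the centre line of the jaws, within the pads' length; the fingertips stand 17 mm ahead of it and the grasp point (between the pads) lies 2 mm behind it; z points along the fingers, x is the direction in which the jaws open and shut, and the axes are right-handed (so a half turn about z gives the same grasp; the last joint's range is limited). The gripper opens to 94 mm and grips with 3 to 60 N. Pads are 16 mm wide; open, the fingers measure 119 mm over their backs; the gripper's body (75 mm by 177 mm) begins 78 mm behind the grasp point.
Start: joints at [1.043, 0.3, 1.521, -0, 1.321, -0.067], TCP at [0.245, 0.493, 0.2] pointing down, gripper open.
Joint ranges: [-3.03, 3.03], [-0.79, 2.21], [0.23, 2.52], [-1.04, 4.18], [0, 3.07], [-2.55, 2.55]. Speed limits (rad/s): [2.22, 2.22, 2.57, 3.14, 3.14, 3.14].

INTERFACE

Orientations are given as [roll, pitch, yaw] about the fixed x, y, z axes, in that order (R = Rz(yaw) Ry(pitch) Rx(roll)).
In Python, from station import ctrl gives the robot as it stands. The module is installed in compiled form; this text tells all that it offers.
- The arm moves only by the tool drive_tool, never from a script. Its argument "increments" is a list of rows, each a list of 3 entries, a list of its own where there are three numbers: the turn, a rotation vector about the tool's x, y, z in degrees, then the shift along the tool's x, y, z in mm, then the opening, from 0 (shut) to 1 (fully open). In form: [[[ax, ay, az], [dx, dy, dz], hand], ...]. A call has 1 to 20 rows; each row shifts and turns the commanded pose from where the row before left it, along the tool's axes as they then stand; what a row does not reach is not made up. A row lasts 1/8 s, in which the tool goes at most 62.5 mm and 10.7 degrees, less where a joint would pass 70% of its speed; a pose out of reach is approached as far as the arm can. A call with a gripper value outside its range is refused whole. The fingers move at their own pace and stop on an object; "squeeze" is the grip in N (left out, the last holds). Time passes only in rows, so rows that do not move let the fingers close. It gives the time, the measured TCP pose, the force and the opening at its end, in the units of the state.
- ctrl.get_obs(): the state, without advancing time (a new reading comes with each control period).
- ctrl.camera(name): name is "scene" or "side" or "wrist"; returns the picture (480x640x3 uint8, red, green, blue); there is no depth.
- ctrl.calibration(name): a dict with "fx", "fy", "cx", "cy" (pixels), "rvec" (rotation vector, rad) and "tvec" (3), from world to camera coordinates, as OpenCV has them. Camera axes: x right, y down, z forward; pixel columns grow to the right and rows downward; lengths in m; the calibration is good to about 2 mm. The wrist camera is an equidistant fisheye: a pixel r from the principal point sees the ray r / f radians off the axis. A picture is of the moment at which its call begins: read the wrist's pose just before it. calibration takes no time and is no camera call; for the wrist camera it gives the pose at the moment of the call.
- ctrl.hand_in(): hands the job in, once; it reports no verdict.
The state is a dict: "time_s": time; "qpos": joint angles; "joint_vel": joint speeds; "tau": joint torques, N m; "ee_pos": TCP position; "eef_rot": TCP orientation; "force": force on the tool from outside, world axes, zero at the start; "moment": the same for the moment, N m; "grip_width": finger opening in m.
Only numpy, scipy, OpenCV 4.12 (cv2) and the standard library are available. Lean on these libraries where they do the work, as an engineer would, in place of code of your own. Each camera call takes 0.05 s, during which the arm holds its last target.

## Working session

There is one attempt and no reset: what is moved stays moved. The work goes in short steps, Python scripts to look and compute and a tool call to move; the robot and the scene stay as the last step left them, time stands still between calls to the robot, and variables do not carry over. Pictures are saved under pics/ and viewed, and the job is handed in when it is done.

Besides the shell and the picture viewer there is one more tool, called as name([rows], argument=value, ...), one row to a line, values as JSON. drive_tool: Moves the arm, as the interface text tells. Its arguments: {"type":"object","properties":{"increments":{"type":"array"},"squeeze":{"type":"number"}},"required":["increments"]}

```bash
mkdir -p pics; python3 - <<'E'
from station import ctrl
import cv2
o=ctrl.get_obs(); print(o)
for n in("scene","side","wrist"):
    print(n,ctrl.calibration(n))
    cv2.imwrite(f"pics/{n}0.png",ctrl.camera(n)[:,:,::-1])
E
```

```text
{'time_s': 0.0, 'qpos': array([ 1.04339383e+00,  3.00456270e-01,  1.52157403e+00, -2.01246833e-05,
        1.32068248e+00, -6.66099006e-02]), 'joint_vel': array([ 0.00223288,  0.00032441, -0.00135443,  0.0005573 , -0.00049436,
        0.00088113]), 'tau': array([ 3.82253011e-04, -5.31804121e+01, -3.52742600e+01,  7.09018693e-02,
        2.43693794e-02, -1.24414046e-04]), 'ee_pos': array([0.24444259, 0.49240288, 0.19989745]), 'eef_rot': array([-3.14153755e+00,  1.11893627e-03,  1.11000875e+00]), 'force': array([ 0.23735184, -0.02319652, -0.75160101]), 'moment': array([-0.03071248, -0.00699018,  0.02821763]), 'grip_width': 0.0941504891445663}
scene {'fx': 502.410233009291, 'fy': 502.410233009291, 'cx': 320.9250094472969, 'cy': 243.91255036651197, 'rvec': array([ 1.99298755,  1.7334385 , -0.54170487]), 'tvec': array([-0.22493086, -0.436697  ,  1.44442088])}
side {'fx': 465.559752301928, 'fy': 465.559752301928, 'cx': 312.2795573330715, 'cy': 245.27808007188727, 'rvec': array([ 2.09623738, -0.2085844 ,  0.14646654]), 'tvec': array([-0.55593419,  0.15382332,  0.91718975])}
wrist {'fx': 371.64829954431775, 'fy': 371.64829954431775, 'cx': 322.06521965764136, 'cy': 235.9801993800086, 'rvec': array([-2.49862616, -1.54876828, -0.17964819]), 'tvec': array([-0.55045584, -0.02362228,  0.38947528])}
```

View pics/scene0.png

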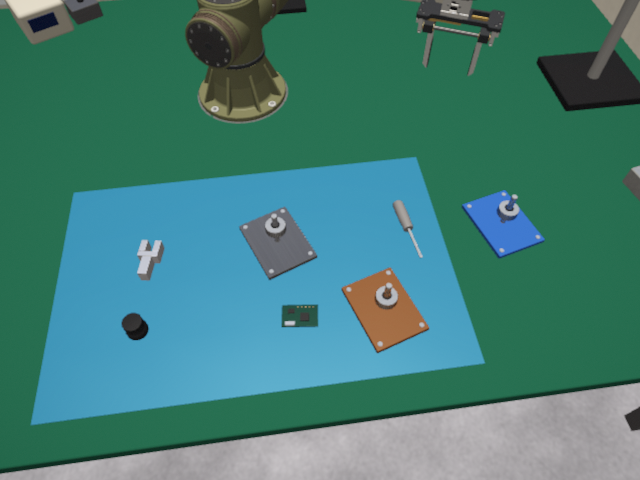

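View pics/side0.png

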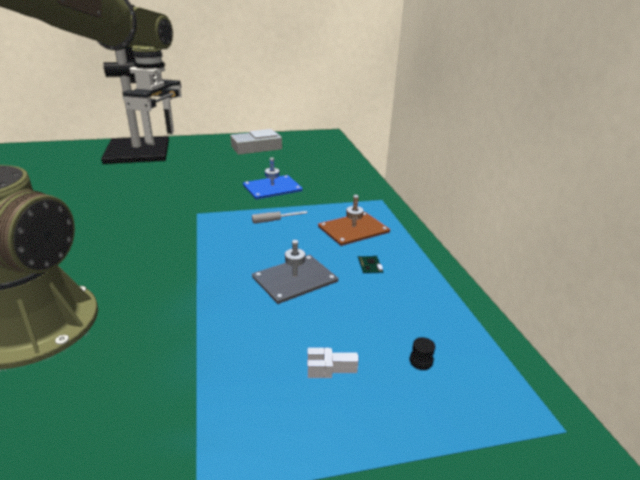

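View pics/wrist0.png

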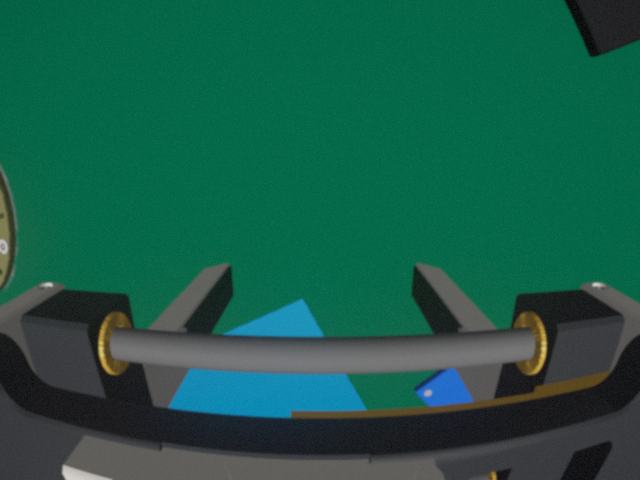

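Scene view: dark plate at (278,242) with its collar at (275,226). Brown look-alike at (385,308), blue look-alike at (503,222). Gauge at (149,258), jar (135,326), board (300,316), driver (408,228).
Candidates: for the stand, grey (278,242), brown (385,308) or blue (503,222), so I choose grey. The only forked block is at (149,258).

```bash
cat > h.py <<'E'
import numpy as np, cv2
from station import ctrl
def P(n):
    c=ctrl.calibration(n);K=np.array([[c['fx'],0,c['cx']],[0,c['fy'],c['cy']],[0,0,1.]])
    R=cv2.Rodrigues(c['rvec'])[0];return c,K,R,c['tvec']
def ray(n,uv,cal=None):
    c,K,R,t=cal or P(n);uv=np.atleast_2d(uv).astype(float)
    x=(uv-[c['cx'],c['cy']])/c['fx']
    if n=='wrist':
        r=np.linalg.norm(x,axis=1,keepdims=True);d=np.hstack([np.sin(r)*x/np.maximum(r,1e-9),np.cos(r)])
    else: d=np.hstack([x,np.ones((len(x),1))])
    return -R.T@t, d@R
def plane(n,uv,z,cal=None):
    o,d=ray(n,uv,cal);return o+d*((z-o[2])/d[:,2])[:,None]
def proj(n,X,cal=None):
    c,K,R,t=cal or P(n);X=np.atleast_2d(X)@R.T+t
    if n=='wrist':
        rr=np.hypot(X[:,0],X[:,1]);th=np.arctan2(rr,X[:,2]);s=(th/np.maximum(rr,1e-9))[:,None]*X[:,:2];return s*c['fx']+[c['cx'],c['cy']]
    return X[:,:2]/X[:,2:]*c['fx']+[c['cx'],c['cy']]
E
python3 - <<'E'
from h import *
im=cv2.imread('pics/scene0.png');s=cv2.imread('pics/side0.png')
a=cv2.resize(im[195:285,100:320],None,fx=3.5,fy=3.5,interpolation=2)
b=cv2.resize(s[230:390,240:440],None,fx=3,fy=3,interpolation=2)
cv2.imwrite('pics/c1.png',a);cv2.imwrite('pics/c2.png',b)
hsv=cv2.cvtColor(im,cv2.COLOR_BGR2HSV)
# gauge: non-blue bright region
for nm,(x0,y0,x1,y1),m in [('gauge',(115,225,185,295),None),('plate',(225,195,330,290),None)]:
    S=hsv[...,1]
    mk=np.zeros(S.shape,np.uint8);mk[y0:y1,x0:x1]=(S[y0:y1,x0:x1]<110)*255
    cs,_=cv2.findContours(mk,0,2);c=max(cs,key=cv2.contourArea)
    print(nm,cv2.contourArea(c),cv2.minAreaRect(c))
    ap=cv2.approxPolyDP(c,2,True)[:,0];print(ap.tolist())
    z=.03 if nm=='gauge' else .012
    print(np.round(plane('scene',ap,z),3).tolist())
    r=cv2.minAreaRect(plane('scene',c[:,0],z)[:,:2].astype(np.float32));print(r)
E
```

```text
gauge 687.0 ((149.4513397216797, 259.7301025390625), (25.875892639160156, 40.909183502197266), 3.814074993133545)
[[161, 240], [155, 240], [151, 250], [148, 241], [141, 240], [137, 252], [140, 260], [137, 273], [141, 279], [148, 280], [153, 264], [160, 261], [163, 251]]
[[0.515, -0.203, 0.03], [0.514, -0.216, 0.03], [0.539, -0.223, 0.03], [0.514, -0.231, 0.03], [0.509, -0.247, 0.03], [0.54, -0.254, 0.03], [0.563, -0.246, 0.03], [0.595, -0.25, 0.03], [0.611, -0.241, 0.03], [0.616, -0.226, 0.03], [0.577, -0.217, 0.03], [0.571, -0.203, 0.03], [0.546, -0.197, 0.03]]
((0.562329888343811, -0.229485422372818), (0.056205347180366516, 0.10366576164960861), 78.01478576660156)
plate 3067.0 ((277.93731689453125, 241.32464599609375), (65.19712829589844, 53.53693389892578), 60.01836013793945)
[[284, 207], [239, 227], [269, 278], [316, 257], [305, 236]]
[[0.446, 0.077, 0.012], [0.49, -0.031, 0.012], [0.636, 0.026, 0.012], [0.597, 0.134, 0.012], [0.537, 0.116, 0.012]]
((0.5412014126777649, 0.05302220582962036), (0.16336707770824432, 0.12112961709499359), 21.2501163482666)
```

View pics/c1.png

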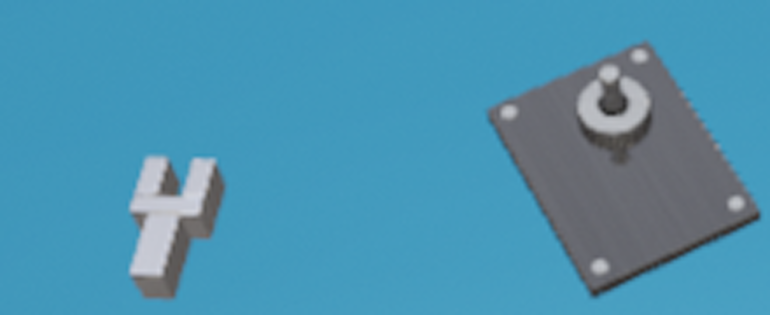

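View pics/c2.png

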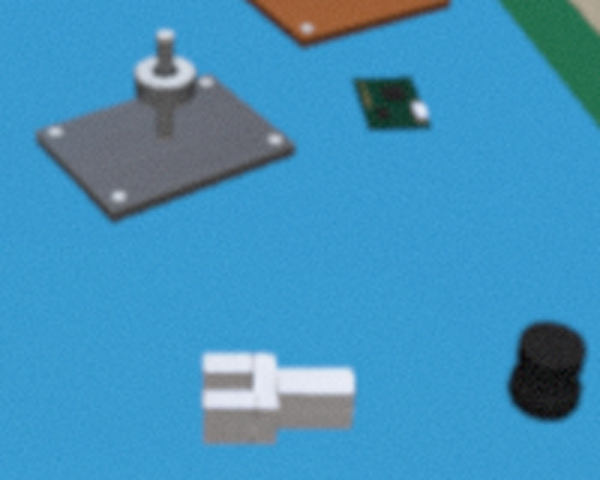

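```bash
python3 - <<'E'
from h import *
c,K,R,t=P('wrist');o=-R.T@t;ob=ctrl.get_obs()
from scipy.spatial.transform import Rotation as Ro
T=Ro.from_euler('xyz',ob['eef_rot']).as_matrix()
print('cam in tool',T.T@(o-ob['ee_pos']),'axis',T.T@R[2],'camx',T.T@R[0])
im=cv2.imread('pics/scene0.png');hsv=cv2.cvtColor(im,cv2.COLOR_BGR2HSV)
mk=np.zeros(im.shape[:2],np.uint8);q=(slice(225,295),slice(115,185))
mk[q]=((hsv[q][...,1]<90)&(hsv[q][...,2]>175))*255
print(np.percentile(hsv[q][...,2],[50,90,95,98]))
cs,_=cv2.findContours(mk,0,2);c=max(cs,key=cv2.contourArea);ap=cv2.approxPolyDP(c,1.5,True)[:,0]
print(ap.tolist());print(np.round(plane('scene',ap,.03),3).tolist())
# post top: scene & side triangulate, pixels from crops
a=ray('scene',[100+609/3.5,195+72/3.5]);b=ray('side',[240+165/3,230+35/3])
A=np.array([a[1][0],-b[1][0]]).T;s=np.linalg.lstsq(A,b[0]-a[0],rcond=None)[0]
print('post top',a[0]+s[0]*a[1][0],b[0]+s[1]*b[1][0])
E
```

```text
cam in tool [ 0.00055591 -0.06610373 -0.1845028 ] axis [7.95204492e-04 2.29164052e-01 9.73387489e-01] camx [ 9.99999600e-01  2.16152156e-04 -8.67833712e-04]
[188. 191. 208. 211.]
[[160, 240], [154, 241], [151, 251], [144, 251], [147, 240], [141, 241], [137, 254], [141, 254], [142, 257], [137, 273], [145, 273], [149, 258], [152, 255], [156, 255]]
[[0.515, -0.205, 0.03], [0.516, -0.218, 0.03], [0.542, -0.223, 0.03], [0.54, -0.239, 0.03], [0.511, -0.234, 0.03], [0.512, -0.247, 0.03], [0.546, -0.253, 0.03], [0.547, -0.245, 0.03], [0.555, -0.242, 0.03], [0.595, -0.25, 0.03], [0.597, -0.233, 0.03], [0.56, -0.227, 0.03], [0.553, -0.221, 0.03], [0.554, -0.212, 0.03]]
post top [0.53863302 0.05299225 0.10183875] [0.53923206 0.05261338 0.10137827]
```

drive_tool([
  [[0,0,0],[-36,45,0],0.6],
  [[0,0,0],[-36,45,0],0.6],
  [[0,0,0],[-36,45,0],0.6],
  [[0,0,0],[-36,45,0],0.6],
  [[0,0,0],[-36,45,0],0.6],
  [[0,0,0],[-36,45,0],0.6],
  [[0,0,0],[-36,45,0],0.6],
  [[0,0,0],[-36,45,0],0.6],
  [[0,0,0],[-36,45,0],0.6],
  [[0,0,0],[-36,45,0],0.6],
  [[0,0,0],[-36,45,0],0.6],
  [[0,0,0],[-36,45,0],0.6],
  [[0,0,0],[-36,45,0],0.6],
  [[0,0,0],[-36,45,0],0.6],
  [[0,0,-8],[0,0,0],0.6],
  [[0,0,-8],[0,0,0],0.6],
  [[0,0,0],[0,0,0],0.6],
])

```text
time_s: 2.28
ee_pos: [0.5847, -0.239, 0.2001]
eef_rot: [-3.141, -0.0, 1.388]
force: [0.2, -0.5, 0.3]
grip_width: 0.0563
```

```bash
python3 - <<'E'
from h import *
o=ctrl.get_obs();c=P('wrist');im=ctrl.camera('wrist')[:,:,::-1].copy();cv2.imwrite('pics/w1.png',im)
np.save('w1.npy',np.r_[c[0]['rvec'],c[0]['tvec']])
print(o['time_s'],o['ee_pos'],o['eef_rot'],o['qpos'])
print(proj('wrist',[[.5355,-.23,.03],[.587,-.24,.03],[.54,.053,.102]]))
E
```

```text
2.275 [ 0.58466565 -0.23896396  0.20009415] [-3.14101626e+00 -1.40414428e-04  1.38835284e+00] [-4.45972865e-01  4.85265377e-01  1.26632229e+00 -1.48174551e-05
  1.39059806e+00 -1.83432308e+00]
[[320.81265274 166.75810875]
 [320.46311299 220.85970033]
 [614.07181375 135.47357384]]
```

View pics/w1.png

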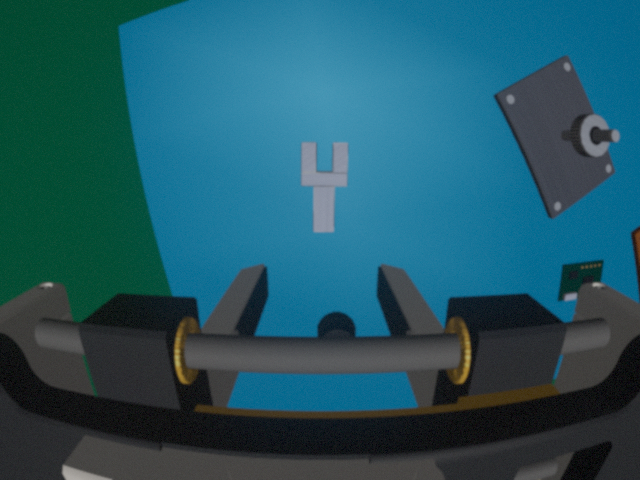

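```bash
python3 - <<'E'
from h import *
from scipy.spatial.transform import Rotation as Ro
im=cv2.imread('pics/w1.png');v=np.load('w1.npy');c=ctrl.calibration('wrist')
cal=(c,None,cv2.Rodrigues(v[:3])[0],v[3:])
hsv=cv2.cvtColor(im,cv2.COLOR_BGR2HSV);mk=np.zeros(im.shape[:2],np.uint8);q=(slice(120,245),slice(280,370))
mk[q]=(hsv[q][...,1]<100)*255
cs,_=cv2.findContours(mk,0,2);cn=max(cs,key=cv2.contourArea);ap=cv2.approxPolyDP(cn,2,True)[:,0]
X=plane('wrist',ap,.03,cal)
ps=np.deg2rad(79.5);ex=np.array([np.cos(ps),np.sin(ps)]);ey=np.array([np.sin(ps),-np.cos(ps)])
for a,x in zip(ap,X): 
    d=x[:2]-[.5847,-.239]; print(a,np.round(x[:2],4),'tool xy mm',np.round(1000*np.array([d@ex,d@ey]),1))
for uv in [(336,325)]: print('jar',plane('wrist',[uv],.045,cal))
print('jar sc',plane('scene',[[133,321]],.045),'board',plane('scene',[[300,316]],0))
E
python3 - <<'E'
import cv2
im=cv2.imread('pics/w1.png');cv2.imwrite('pics/w1c.png',cv2.resize(im[125:250,270:380],None,fx=4.5,fy=4.5,interpolation=2))
E
```

```text
[302 142] [ 0.5089 -0.2434] tool xy mm [-18.1 -73.8]
[301 184] [ 0.5482 -0.2518] tool xy mm [-19.3 -33.6]
[313 186] [ 0.5522 -0.2409] tool xy mm [ -7.8 -31.6]
[313 230] [ 0.5945 -0.2489] tool xy mm [-7.9 11.5]
[333 231] [ 0.5991 -0.2299] tool xy mm [11.6 12.4]
[334 187] [ 0.5568 -0.2213] tool xy mm [ 12.3 -30.7]
[346 185] [ 0.5569 -0.2097] tool xy mm [ 23.8 -32.7]
[347 143] [ 0.5175 -0.2017] tool xy mm [ 24.4 -72.9]
[333 143] [ 0.5152 -0.2147] tool xy mm [ 11.2 -72.8]
[332 170] [ 0.5404 -0.2203] tool xy mm [ 10.3 -47. ]
[321 172] [ 0.5404 -0.2309] tool xy mm [ -0.1 -45.1]
[316 170] [ 0.5376 -0.2352] tool xy mm [ -4.9 -47. ]
[315 142] [ 0.5112 -0.2313] tool xy mm [ -5.8 -73.7]
jar [[ 0.69248663 -0.24362402  0.045     ]]
jar sc [[ 0.7160025  -0.24505924  0.045     ]] board [[0.72890024 0.08249406 0.        ]]
```

View pics/w1c.png

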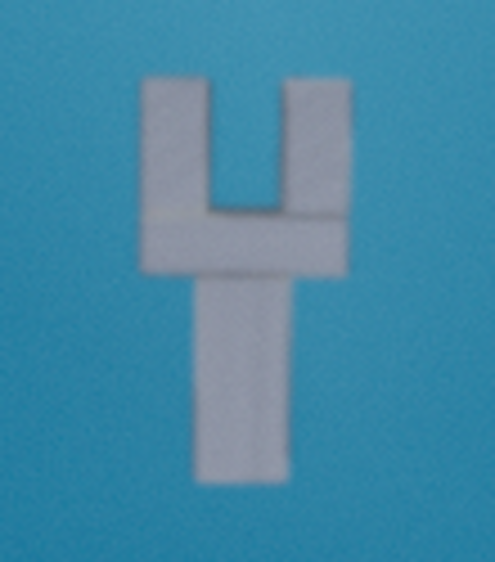

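drive_tool([
  [[0,0,0],[2.4,0,50],0.6],
  [[0,0,0],[0,0,50],0.6],
  [[0,0,0],[0,0,50],0.6],
  [[0,0,0],[0,0,22],0.5],
  [[0,0,0],[0,0,7],0.4],
  [[0,0,0],[0,0,0],0.1],
  [[0,0,0],[0,0,0],0.1],
  [[0,0,0],[0,0,0],0.1],
  [[0,0,0],[0,0,0],0.1],
], squeeze=25)

```text
time_s: 3.45
ee_pos: [0.5858, -0.2369, 0.0228]
eef_rot: [3.14, 0.001, 1.389]
force: [-0.3, 0.4, 7.0]
grip_width: 0.0192
```

```bash
python3 - <<'E'
from h import *
o=ctrl.get_obs();c=P('wrist');im=ctrl.camera('wrist')[:,:,::-1].copy();cv2.imwrite('pics/w2.png',im)
print(o)
E
```

```text
{'time_s': 3.45, 'qpos': array([-4.42237105e-01,  6.64218982e-01,  1.42376547e+00, -1.62813422e-05,
        1.05146861e+00, -1.83128056e+00]), 'joint_vel': array([ 0.00143152, -0.00111682,  0.00013573, -0.00068166,  0.00025379,
       -0.00159218]), 'tau': array([-8.80641933e-02, -6.38878655e+01, -2.85209638e+01, -4.54194867e-02,
       -9.79145849e-02,  1.60908460e-02]), 'ee_pos': array([ 0.58580888, -0.23689854,  0.02276826]), 'eef_rot': array([3.13952888e+00, 5.64723656e-04, 1.38905094e+00]), 'force': array([-0.27502522,  0.37730992,  6.96167602]), 'moment': array([0.05166736, 0.13277451, 0.041783  ]), 'grip_width': 0.019185858955498878}
```

View pics/w2.png

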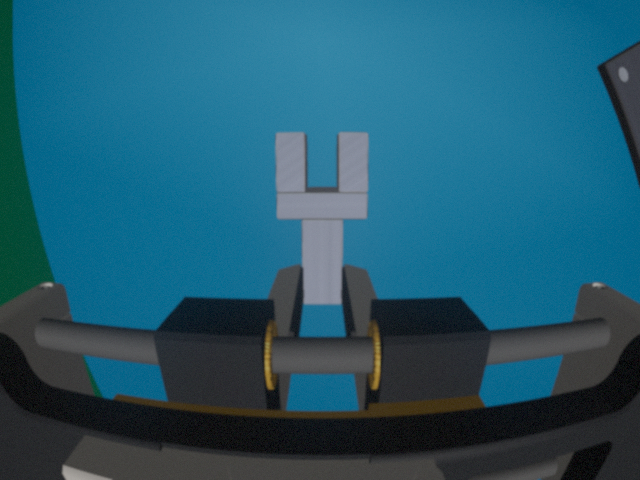

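drive_tool([
  [[0,0,0],[0,0,0],0.3],
  [[0,0,0],[0,0,-3],0.3],
  [[0,0,0],[0,0,0],0.1],
  [[0,0,0],[0,0,0],0.1],
  [[0,0,0],[0,0,0],0.1],
])

```text
time_s: 4.12
ee_pos: [0.5857, -0.2368, 0.0253]
eef_rot: [3.14, 0.0, 1.389]
force: [-0.2, 0.3, 6.7]
grip_width: 0.0096
```

```bash
python3 - <<'E'
from h import *
o=ctrl.get_obs();print(o['force'],o['moment'],o['ee_pos'],o['eef_rot'],o['grip_width'])
E
```

```text
[-0.17476324  0.3496251   6.73442581] [0.08670291 0.0268584  0.07548794] [ 0.58572096 -0.23681601  0.02529039] [3.13999049e+00 3.85256736e-04 1.38922106e+00] 0.009595169797214018
```

```bash
python3 - <<'E'
from h import *
cv2.imwrite('pics/w3.png',ctrl.camera('wrist')[:,:,::-1]);s=ctrl.camera('side')[:,:,::-1]
cv2.imwrite('pics/s3.png',cv2.resize(s[280:440,250:450],None,fx=3,fy=3,interpolation=2))
E
```

```text
(no output)
```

View pics/w3.png

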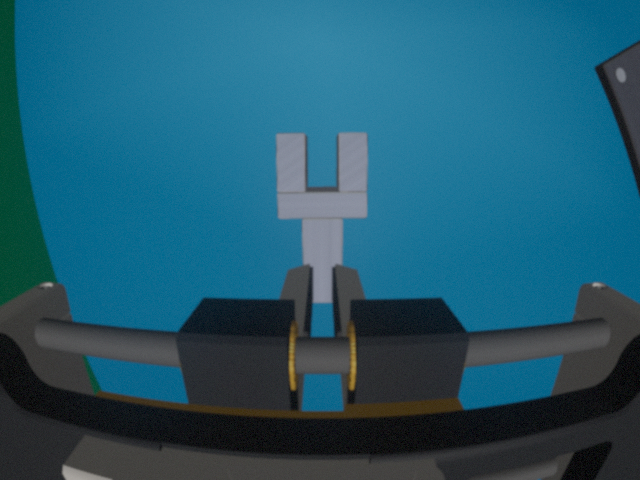

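View pics/s3.png

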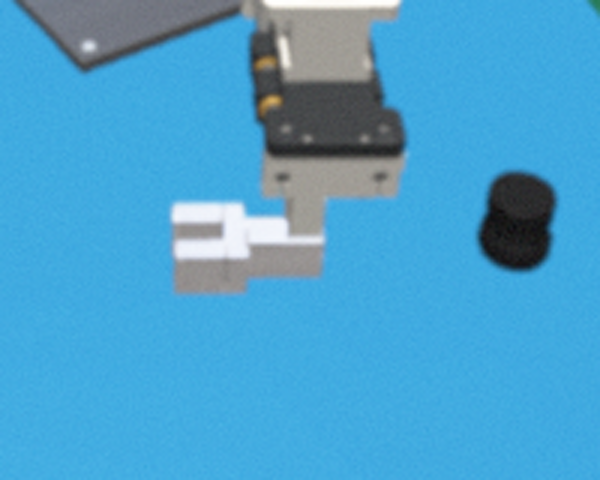

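```bash
python3 - <<'E'
from h import *
for z in (0,.008,.025,.03,.042,.05): print(z,(proj('side',[[.5857,-.2368,z]])-[250,280])*3, (proj('side',[[.584,-.2468,z]])-[250,280])*3,proj('wrist',[[.5857,-.2368,z]]))
print((proj('side',[[.5857+.0123*.98,-.2368-.012,z] for z in (0,.03)])-[250,280])*3)
o=ctrl.get_obs();print(o['qpos'],o['tau'])
E
```

```text
0 [[298.21826701 266.6894691 ]] [[300.11465061 279.41123148]] [[320.86868909 263.04706371]]
0.008 [[299.03257126 256.84602639]] [[300.94710071 269.52582133]] [[320.8327468  267.26445124]]
0.025 [[300.78987378 235.60346645]] [[302.74386006 248.18916331]] [[320.74747175 277.30966658]]
0.03 [[301.31382171 229.26989824]] [[303.27965089 241.82660531]] [[320.71977453 280.58434526]]
0.042 [[302.58473455 213.90689619]] [[304.57944054 226.39150135]] [[320.64766649 289.13777536]]
0.05 [[303.4427157  203.53547991]] [[305.45703639 215.96998189]] [[320.59463725 295.45421058]]
[[323.5772263  278.59952468]
 [327.18202702 241.04237919]]
[-4.42216525e-01  6.60812112e-01  1.42265477e+00  2.85647948e-06
  1.05650032e+00 -1.83146984e+00] [ 7.94089719e-04 -6.39576602e+01 -2.85373271e+01 -3.43518925e-02
  1.31939739e-02 -1.16026036e-03]
```

```bash
python3 - <<'E'
from h import *
f=371.65
cam=np.array([.00056,-.0661,-.1845]);th=np.arcsin(.22916)
for y in(-.008,.008):
  for z in (-.02,0,.01,.017,.03,-.005):
    for w in (.0048,.047):
        d=np.array([w,y,z])-cam; X=d[0];Z=d[1]*.22916+d[2]*.97339;Y=d[1]*.97339-d[2]*.22916
        r=np.hypot(X,Y);t=np.arctan2(r,Z);print(y,z,w,322+f*t*X/r,236+f*t*Y/r)
E
python3 -c "
import cv2
im=cv2.imread('pics/w3.png');cv2.imwrite('pics/w3c.png',cv2.resize(im[200:330,250:390],None,fx=4.5,fy=4.5,interpolation=2))"
```

```text
-0.008 -0.02 0.0048 331.0483704866588 276.2420707524583
-0.008 -0.02 0.047 418.8748053255704 275.3363839281271
-0.008 0 0.0048 330.15261541991794 263.445739432634
-0.008 0 0.047 409.64840857879403 262.93988022180844
-0.008 0.01 0.0048 329.76621366430936 257.9475011491006
-0.008 0.01 0.047 405.6344358821687 257.5791594059843
-0.008 0.017 0.0048 329.51624058622434 254.39745067465205
-0.008 0.017 0.047 403.0272656198591 254.10763797532448
-0.008 0.03 0.0048 329.09129803318433 248.37488203725417
-0.008 0.03 0.047 398.57703670952026 248.20077818307158
-0.008 -0.005 0.0048 330.3600955923042 266.40341793593916
-0.008 -0.005 0.047 411.7954401211164 265.815293928892
0.008 -0.02 0.0048 330.7863538473618 307.3505375817503
0.008 -0.02 0.047 416.1982542748778 305.84013337805095
0.008 0 0.0048 329.9544316488233 291.99653294748634
0.008 0 0.047 407.5974979191747 291.01570714564286
0.008 0.01 0.0048 329.59218419710515 285.34307160615094
0.008 0.01 0.047 403.8240079226347 284.55275061190156
0.008 0.017 0.0048 329.3567928972534 281.02992123525013
0.008 0.017 0.047 401.36308330812244 280.3511448248844
0.008 0.03 0.0048 328.95481145814847 273.6829055428271
0.008 0.03 0.047 397.1448511435928 273.17336660681184
0.008 -0.005 0.0048 330.14811506247776 295.561912060382
0.008 -0.005 0.047 409.60812005539896 294.46951406603176
```

View pics/w3c.png

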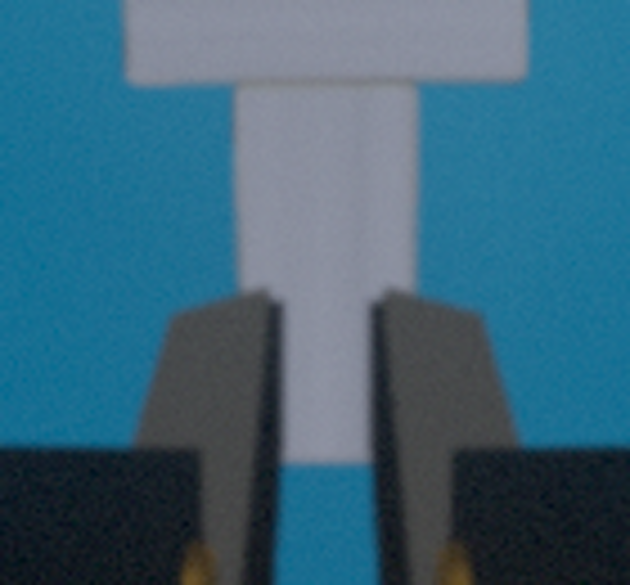

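drive_tool([
  [[0,0,0],[0,0,-20],0.3],
  [[0,0,0],[0,0,-20],0.4],
  [[0,0,0],[0,0,0],0.4],
])

```text
time_s: 4.6
ee_pos: [0.5862, -0.237, 0.067]
eef_rot: [3.138, 0.001, 1.389]
force: [-0.1, -0.2, 0.6]
grip_width: 0.0352
```

```bash
python3 - <<'E'
from h import *
o=ctrl.get_obs();print(o['time_s'],o['force'],o['moment'],o['ee_pos'],o['eef_rot'],o['grip_width'])
w=ctrl.camera('wrist')[:,:,::-1];s=ctrl.camera('side')[:,:,::-1]
a=cv2.resize(s[250:410,260:440],None,fx=3.4,fy=3.4,interpolation=2);b=cv2.resize(w[100:400,200:450],None,fx=1.8,fy=1.8)
cv2.imwrite('pics/s4.png',a);cv2.imwrite('pics/w4.png',b)
e=o['ee_pos']
for dz in (.01,0,-.01,-.017,-.025): print(dz,(proj('side',[e+[0,-.0,dz]])-[260,250])*3.4)
E
```

```text
4.6 [-0.12214482 -0.21945605  0.61300025] [0.02751675 0.01974324 0.03217092] [ 0.58616411 -0.23704353  0.06702346] [3.13785501e+00 1.01504473e-03 1.38927910e+00] 0.03521629499087753
0.01 [[314.29180484 292.28150755]]
0 [[313.02868342 307.46935963]]
-0.01 [[311.78159591 322.46441895]]
-0.017 [[310.91801206 332.84820585]]
-0.025 [[309.94036669 344.6034759 ]]
```

View pics/s4.png

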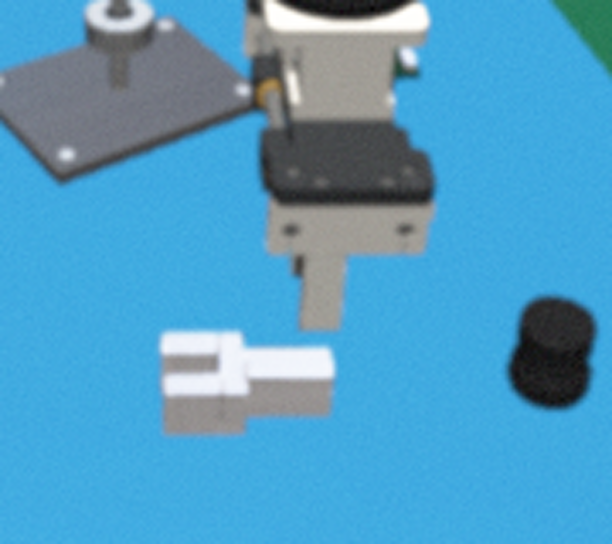

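View pics/w4.png

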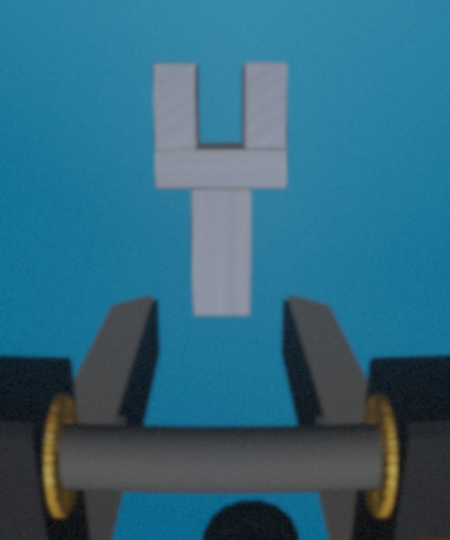

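```bash
python3 - <<'E'
from h import *
def tri(a,b):
    A=np.array([a[1][0],-b[1][0]]).T;s=np.linalg.lstsq(A,b[0]-a[0],rcond=None)[0]
    return a[0]+s[0]*a[1][0],b[0]+s[1]*b[1][0]
e=ctrl.get_obs()['ee_pos']
for wp in [(262.2,269.4),(287.2,265)]:
    p,q=tri(ray('wrist',[wp]),ray('side',[[348.5,346.5]]));print(p-e,q-e)
print('gauge tail near end bottom/top from side', plane('side',[[260+331/3.4,250+415/3.4]],0),plane('side',[[260+332/3.4,250+378/3.4]],.03))
cv2.imwrite('pics/sc4.png',cv2.resize(ctrl.camera('scene')[180:320,60:260,::-1],None,fx=4,fy=4,interpolation=2))
for z in(0.,-.017): print((proj('scene',[e+[0,0,z]])-[60,180])*4)
E
```

```text
[-0.01415076 -0.02627789  0.01438203] [-0.0133781  -0.02631257  0.01462003]
[-0.011037   -0.01539756  0.00368845] [-0.00965379 -0.01546395  0.00411007]
gauge tail near end bottom/top from side [[ 0.5974318  -0.24678411  0.        ]] [[ 0.59476619 -0.25024932  0.03      ]]
[[314.93060214 318.46092187]]
[[324.75731374 335.79894239]]
```

View pics/sc4.png

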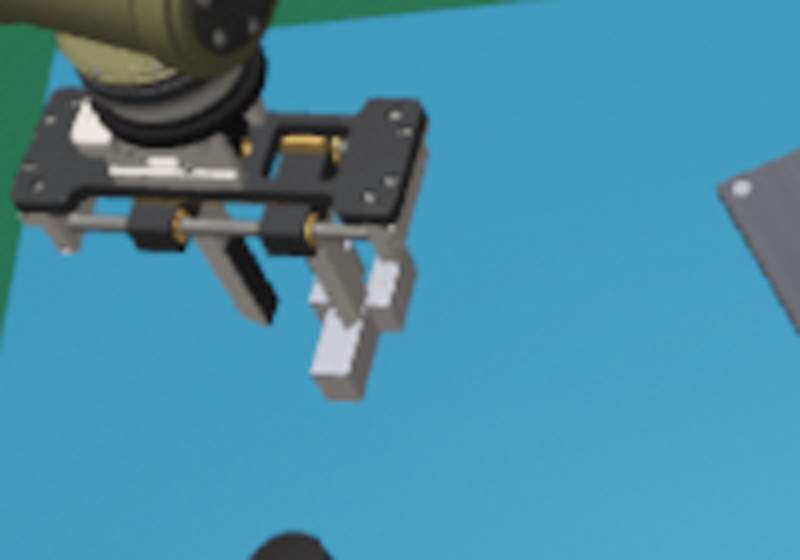

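The finger tips show up about 20 mm shorter than the text says: they rest on the 30 mm tail while the TCP reads z = 25 mm. So I'll go by what I measured. I'll descend in steps and watch the force.

drive_tool([
  [[0,0,0],[0,0,0],0.5],
  [[0,0,0],[0,0,20],0.5],
  [[0,0,0],[0,0,20],0.5],
  [[0,0,0],[0,0,0],0.5],
  [[0,0,0],[0,0,0],0.5],
])

```text
time_s: 5.38
ee_pos: [0.5852, -0.2366, 0.0244]
eef_rot: [-3.141, -0.0, 1.389]
force: [-0.2, -0.2, -0.3]
grip_width: 0.0472
```

```bash
python3 - <<'E'
from h import *
o=ctrl.get_obs();print(o['time_s'],o['force'],o['moment'],o['ee_pos'],o['eef_rot'],o['grip_width'])
E
```

```text
5.375 [-0.21080861 -0.23426833 -0.25466582] [0.03957333 0.00649713 0.05046028] [ 0.58524444 -0.23663167  0.02438396] [-3.14146932e+00 -1.09050531e-05  1.38924375e+00] 0.04724550828824602
```

drive_tool([
  [[0,0,0],[0,0,10],0.5],
  [[0,0,0],[0,0,6],0.5],
  [[0,0,0],[0,0,0],0.5],
  [[0,0,0],[0,0,0],0.5],
])

```text
time_s: 5.88
ee_pos: [0.5853, -0.2366, 0.0086]
eef_rot: [3.141, 0.0, 1.389]
force: [0.7, -1.3, -0.3]
grip_width: 0.0472
```

```bash
python3 - <<'E'
from h import *
o=ctrl.get_obs();print(o['time_s'],o['force'],o['moment'],o['ee_pos'],o['eef_rot'],o['grip_width'])
w=ctrl.camera('wrist')[:,:,::-1];s=ctrl.camera('side')[:,:,::-1]
a=cv2.resize(s[250:410,260:440],None,fx=3.4,fy=3.4,interpolation=2);b=cv2.resize(w[100:400,200:450],None,fx=1.8,fy=1.8)
cv2.imwrite('pics/s5.png',np.hstack([a,b[:544]]) if 0 else a);cv2.imwrite('pics/w5.png',b)
E
```

```text
5.875 [ 0.69701459 -1.25657368 -0.33083339] [ 0.0257356  -0.00089695  0.02421078] [ 0.58527904 -0.23662109  0.00859828] [3.14137295e+00 6.30903163e-05 1.38928255e+00] 0.0471801094930647
```

View pics/s5.png

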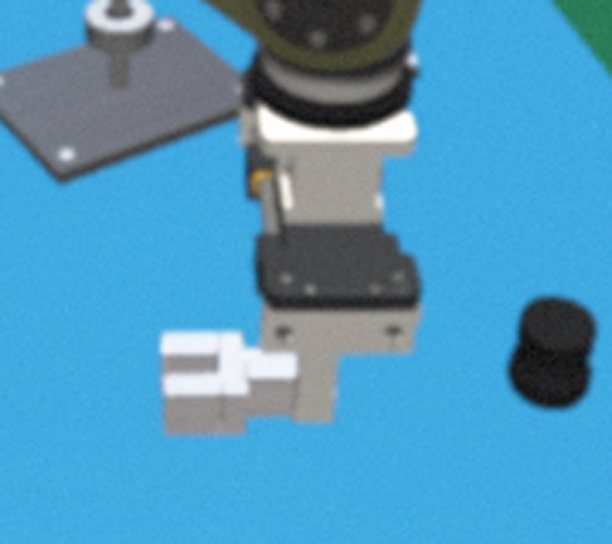

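View pics/w5.png

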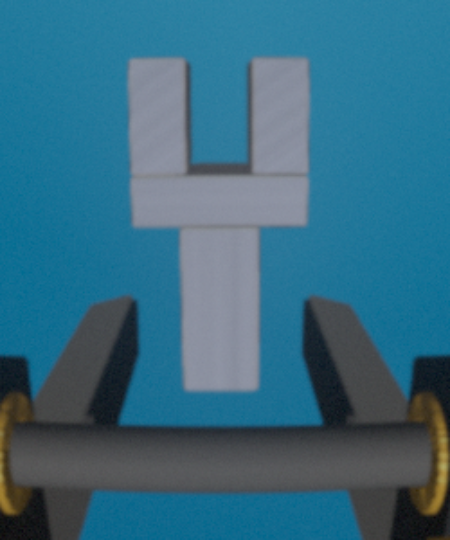

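```bash
python3 - <<'E'
from h import *
for z in(0,.005,.01,.015,.02): print(z,plane('side',[[352.6,373.5]],z))
E
```

```text
0 [[ 0.58820117 -0.24848421  0.        ]]
0.005 [[ 0.58652488 -0.25309212  0.005     ]]
0.01 [[ 0.58484858 -0.25770002  0.01      ]]
0.015 [[ 0.58317229 -0.26230793  0.015     ]]
0.02 [[ 0.58149599 -0.26691584  0.02      ]]
```

drive_tool([
  [[0,0,0],[0,0,4],0.5],
  [[0,0,0],[0,0,3],0.5],
  [[0,0,0],[0,0,0],0.4],
  [[0,0,0],[0,0,0],0.1],
  [[0,0,0],[0,0,0],0.1],
  [[0,0,0],[0,0,0],0.1],
  [[0,0,0],[0,0,0],0.1],
], squeeze=25)

```text
time_s: 6.85
ee_pos: [0.5852, -0.2366, 0.0016]
eef_rot: [3.141, 0.0, 1.389]
force: [0.1, -0.7, 0.6]
grip_width: 0.0203
```

```bash
python3 - <<'E'
from h import *
o=ctrl.get_obs();print(o['time_s'],o['force'],o['moment'],o['ee_pos'],o['eef_rot'],o['grip_width'])
E
```

```text
6.85 [ 0.13588389 -0.71962599  0.63848857] [-0.03256746 -0.01222058 -0.03463321] [ 0.58522015 -0.23659932  0.0015543 ] [3.14143893e+00 5.40047519e-05 1.38926933e+00] 0.020291051579077946
```

drive_tool([
  [[0,0,0],[0,0,-10],0.1],
  [[0,0,0],[0,0,-30],0.1],
  [[0,0,0],[20,5,0],0.1],
  [[0,0,0],[45,0,0],0.1],
  [[0,0,0],[50,0,0],0.1],
  [[0,0,0],[50,0,0],0.1],
  [[0,0,0],[50,0,0],0.1],
  [[0,0,0],[40,0,0],0.1],
  [[0,0,0],[22,0,0],0.1],
  [[0,0,0],[0,0,0],0.1],
  [[0,0,0],[0,0,0],0.1],
])

```text
time_s: 8.22
ee_pos: [0.6399, 0.034, 0.0412]
eef_rot: [-3.141, 0.0, 1.388]
force: [0.3, -0.4, -1.2]
grip_width: 0.0202
```

```bash
python3 - <<'E'
from h import *
o=ctrl.get_obs();print(o['time_s'],o['force'],o['ee_pos'],o['eef_rot'],o['grip_width'])
c=P('wrist');w=ctrl.camera('wrist')[:,:,::-1];cv2.imwrite('pics/w6.png',w)
np.save('w6.npy',np.r_[c[0]['rvec'],c[0]['tvec']])
cv2.imwrite('pics/s6.png',cv2.resize(ctrl.camera('side')[170:330,230:430,::-1],None,fx=4,fy=3.75,interpolation=2))
E
```

```text
8.225 [ 0.27031188 -0.37539317 -1.24974782] [0.63992535 0.03400145 0.04115184] [-3.14116519e+00  2.89469508e-04  1.38849380e+00] 0.020174358534227436
```

View pics/w6.png

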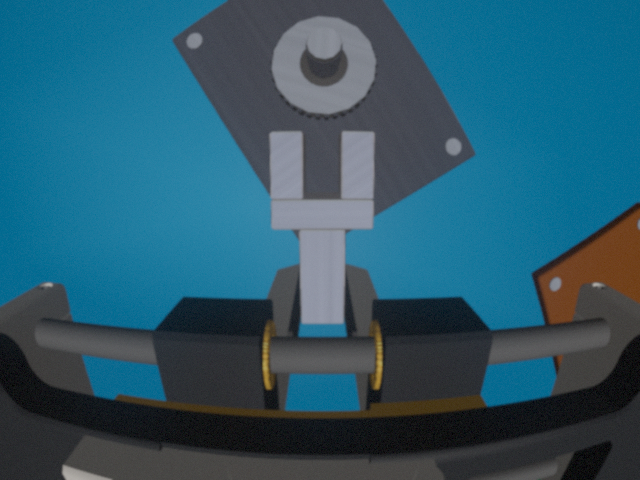

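View pics/s6.png

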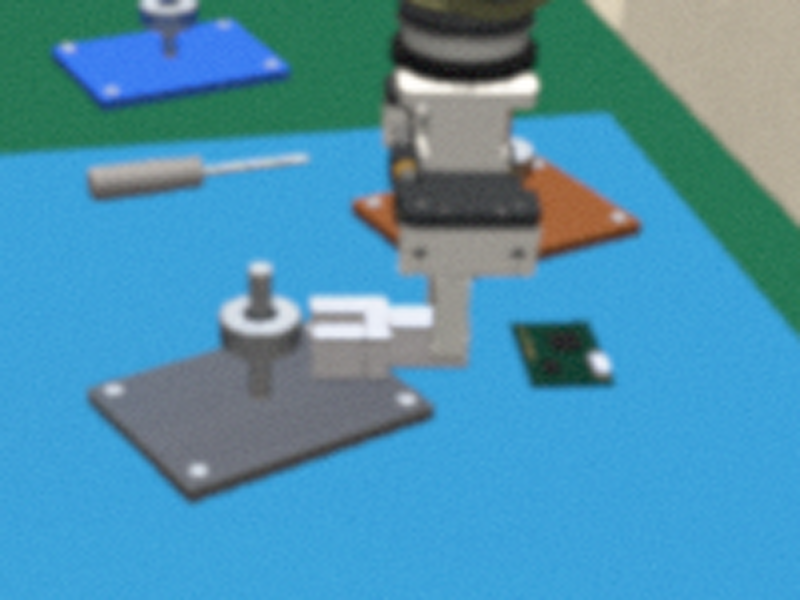

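```bash
python3 - <<'E'
from h import *
v=np.load('w6.npy');c=ctrl.calibration('wrist');cal=(c,None,cv2.Rodrigues(v[:3])[0],v[3:])
im=cv2.imread('pics/w6.png');hsv=cv2.cvtColor(im,cv2.COLOR_BGR2HSV)
e=np.array([.63993,.034]);ps=1.3887;ex=np.array([np.cos(ps),np.sin(ps)]);ey=np.array([np.sin(ps),-np.cos(ps)])
def tl(uv,z):
    d=plane('wrist',uv,z,cal)[:,:2]-e;return np.round(1000*np.c_[d@ex,d@ey],1)
mk=((hsv[...,2]>110)&(hsv[...,1]<70)).astype(np.uint8)*255
q=np.zeros_like(mk);q[130:325,262:382]=mk[130:325,262:382];q[262:,:]=0
cs,_=cv2.findContours(q,0,2);g=max(cs,key=cv2.contourArea);ap=cv2.approxPolyDP(g,2.5,True)[:,0]
for z in(.07,): print('gauge',ap.tolist(),tl(ap,z).tolist())
q=np.zeros_like(mk);q[5:125,262:385]=mk[5:125,262:385]
cs,_=cv2.findContours(q,0,2);g=max(cs,key=cv2.contourArea)
for z in (.064,.068,.072):
    X=plane('wrist',cv2.convexHull(g)[:,0],z,cal)[:,:2].astype(np.float32);ce,r=cv2.minEnclosingCircle(X)
    d=ce-e;print('collar',z,cv2.boundingRect(g),r,ce,d@ex*1000,d@ey*1000)
print('posttop',tl([[323.5,41]],.102),plane('wrist',[[323.5,41]],.102,cal))
E
python3 -c "
import cv2
im=cv2.imread('pics/w6.png');cv2.imwrite('pics/w6c.png',cv2.resize(im[0:240,250:400],None,fx=2.5,fy=2.5,interpolation=2))"
```

```text
gauge [[271, 132], [269, 193], [272, 198], [272, 227], [299, 230], [300, 261], [344, 261], [344, 230], [372, 226], [374, 133], [342, 132], [340, 199], [303, 199], [302, 134], [300, 131]] [[-20.5, -73.8], [-21.8, -48.0], [-20.5, -45.8], [-20.8, -33.2], [-9.2, -31.9], [-9.0, -18.0], [10.3, -18.0], [10.1, -31.9], [22.2, -33.7], [22.4, -73.3], [9.0, -73.5], [8.3, -45.3], [-7.3, -45.3], [-7.6, -72.7], [-8.4, -74.0]]
collar 0.064 (272, 16, 104, 98) 0.022784780710935593 (0.5374497175216675, 0.05427626892924309) 1.382703641179161 -104.45775944931273
collar 0.068 (272, 16, 104, 98) 0.022223562002182007 (0.5383849143981934, 0.054085131734609604) 1.3640829983302336 -103.50341155850141
collar 0.072 (272, 16, 104, 98) 0.021662333980202675 (0.5393200516700745, 0.05389394611120224) 1.3454039335151282 -102.54911351679928
posttop [[   1.2 -103.3]] [[0.5385764  0.05388116 0.102     ]]
```

View pics/w6c.png

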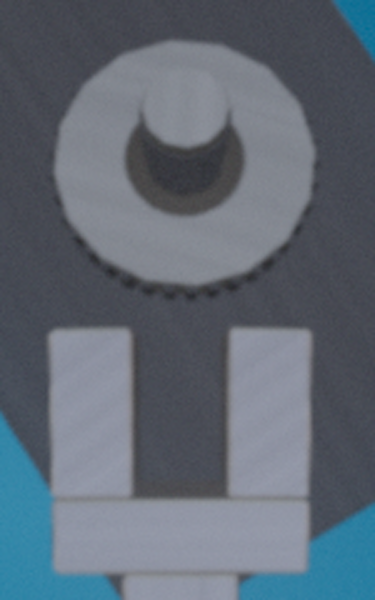

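drive_tool([
  [[0,0,0],[0.7,0,10],0.1],
  [[0,0,0],[0,0,12],0.1],
  [[0,0,0],[0,0,5],0.1],
  [[0,0,0],[0,0,0],0.1],
  [[0,0,0],[0,0,0],0.1],
])

```text
time_s: 8.95
ee_pos: [0.6402, 0.0356, 0.0143]
eef_rot: [-3.141, -0.0, 1.389]
force: [0.6, -0.1, -1.8]
grip_width: 0.0199
```

```bash
python3 - <<'E'
from h import *
o=ctrl.get_obs();print(o['time_s'],o['force'],o['moment'],o['ee_pos'],o['eef_rot'],o['grip_width'])
cv2.imwrite('pics/s7.png',cv2.resize(ctrl.camera('side')[200:320,240:400,::-1],None,fx=5,fy=5,interpolation=2))
E
```

```text
8.95 [ 0.56972365 -0.09937587 -1.83042466] [-0.00636386 -0.04035183  0.01323866] [0.64020666 0.03562113 0.01431309] [-3.14146360e+00 -1.10606361e-05  1.38922040e+00] 0.019925386156998966
```

View pics/s7.png

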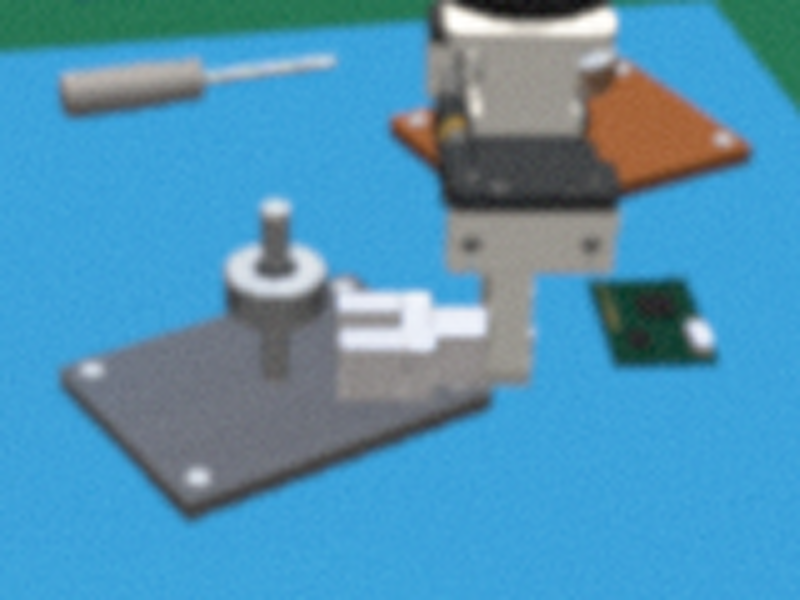

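```bash
cat > meas.py <<'E'
from h import *
def run(name,zg=.0425,zc=.0695):
    o=ctrl.get_obs();cal=P('wrist');im=ctrl.camera('wrist')[:,:,::-1].copy();cv2.imwrite(f'pics/{name}.png',im)
    hsv=cv2.cvtColor(im,cv2.COLOR_BGR2HSV)
    e=o['ee_pos'][:2];ps=o['eef_rot'][2];ex=np.array([np.cos(ps),np.sin(ps)]);ey=np.array([np.sin(ps),-np.cos(ps)])
    def tl(uv,z):
        d=plane('wrist',uv,z,cal)[:,:2]-e;return np.round(1000*np.c_[d@ex,d@ey],1)
    print(o['time_s'],o['force'],o['ee_pos'],ps)
    return im,hsv,tl,cal
E
python3 - <<'E'
from meas import *
im,hsv,tl,cal=run('w8')
mk=((hsv[...,2]>110)&(hsv[...,1]<70)).astype(np.uint8)*255
q=np.zeros_like(mk);q[128:262,262:385]=mk[128:262,262:385]
cs,_=cv2.findContours(q,0,2);g=max(cs,key=cv2.contourArea);ap=cv2.approxPolyDP(g,2.5,True)[:,0]
print(ap.tolist(),tl(ap,.0425).tolist())
q=np.zeros_like(mk);q[5:128,262:385]=mk[5:128,262:385]
cs,_=cv2.findContours(q,0,2);g=max(cs,key=cv2.contourArea);print(cv2.boundingRect(g))
(cx,cy),r=cv2.minEnclosingCircle(cv2.convexHull(g));print(cx,cy,r,tl([[cx,cy]],.0695))
cv2.imwrite('pics/w8c.png',cv2.resize(im[0:240,250:400],None,fx=2.5,fy=2.5,interpolation=2))
E
```

```text
9.0 [ 0.43639392  0.48944466 -1.94151708] [0.6402442  0.03567612 0.01441831] 1.3892743111818717
[[271, 131], [272, 227], [299, 230], [299, 261], [344, 261], [345, 230], [373, 227], [374, 133], [342, 131], [341, 199], [303, 199], [302, 132]] [[-20.7, -74.2], [-21.0, -33.1], [-9.3, -31.7], [-9.5, -17.8], [10.3, -17.8], [10.6, -31.7], [22.7, -33.1], [22.4, -73.4], [9.0, -74.0], [8.7, -45.2], [-7.4, -45.2], [-7.7, -73.6]]
(262, 5, 120, 102)
319.6974792480469 50.0 62.112892150878906 [[  -0.2 -101.6]]
```

View pics/w8c.png

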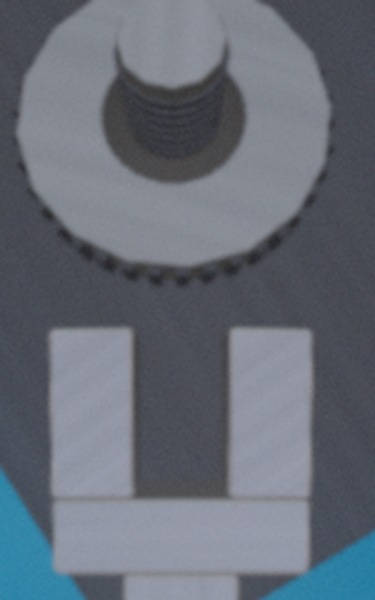

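drive_tool([
  [[0,0,0],[-1,-4,0.3],0.1],
  [[0,0,0],[0,-10,0],0.1],
  [[0,0,0],[0,-12,0],0.1],
  [[0,0,0],[0,-12,0],0.1],
  [[0,0,0],[0,-8,0],0.1],
  [[0,0,0],[0,0,0],0.1],
])

```text
time_s: 9.8
ee_pos: [0.5945, 0.0431, 0.0144]
eef_rot: [3.141, -0.0, 1.389]
force: [0.6, -0.4, -1.7]
grip_width: 0.0194
```

```bash
python3 - <<'E'
from meas import *
im,hsv,tl,cal=run('w9')
cv2.imwrite('pics/s9.png',cv2.resize(ctrl.camera('side')[200:320,240:400,::-1],None,fx=5,fy=5,interpolation=2))
print(ctrl.get_obs()['force'])
E
```

```text
9.8 [ 0.56522219 -0.43035409 -1.74095974] [0.59449573 0.04311219 0.01435032] 1.3894565567845445
[ 1.24349185  0.25320568 -1.1617714 ]
```

View pics/w9.png

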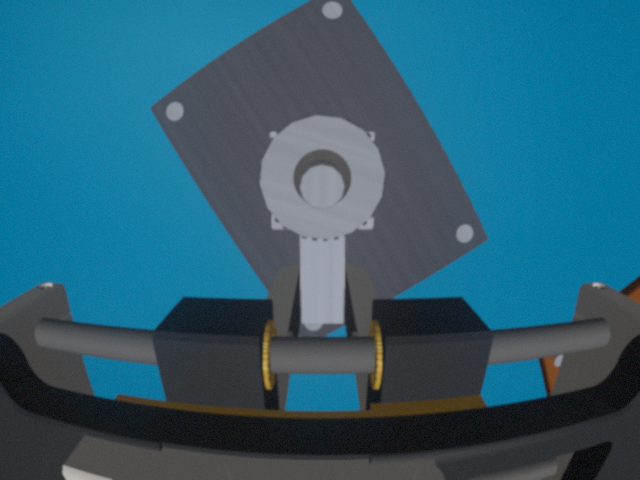

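View pics/s9.png

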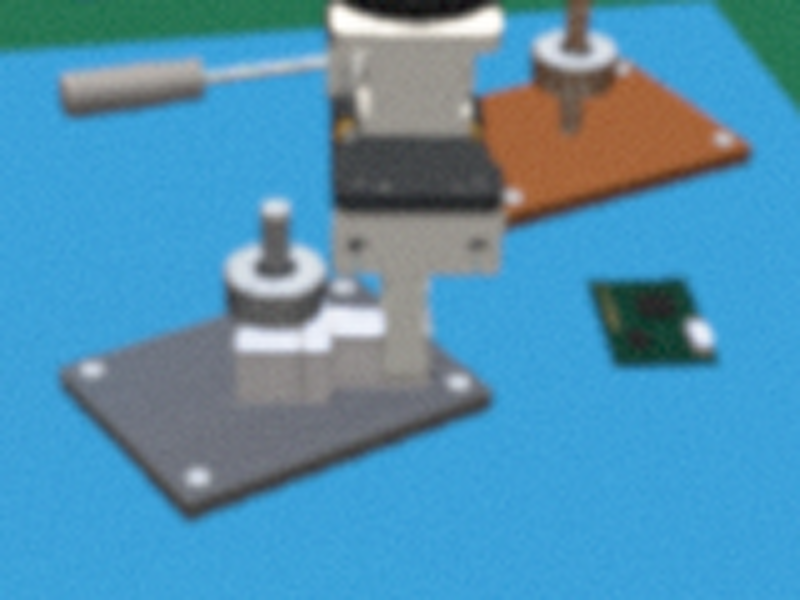

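drive_tool([
  [[0,0,0],[0,-2,0],0.1],
  [[0,0,0],[0,-2,0],0.1],
  [[0,0,0],[0,-1,0],0.1],
  [[0,0,0],[0,0,0],0.1],
])

```text
time_s: 10.4
ee_pos: [0.5899, 0.0439, 0.0142]
eef_rot: [3.142, -0.0, 1.389]
force: [-0.3, -0.1, -2.0]
grip_width: 0.0199
```

drive_tool([
  [[0,0,0],[0,-1,0],0.1],
  [[0,0,0],[0,0,0],0.1],
])

```text
time_s: 10.65
ee_pos: [0.5893, 0.044, 0.0143]
eef_rot: [3.141, -0.0, 1.389]
force: [3.8, -1.1, -3.1]
grip_width: 0.0196
```

drive_tool([
  [[0,0,0],[0,-0.7,0.5],0.1],
  [[0,0,0],[0,0,0.5],0.1],
  [[0,0,0],[0,0,0],0.1],
])

```text
time_s: 11.02
ee_pos: [0.5892, 0.044, 0.0139]
eef_rot: [3.139, -0.0, 1.389]
force: [5.4, -1.6, 0.2]
grip_width: 0.0196
```

```bash
python3 - <<'E'
from meas import *
im,hsv,tl,cal=run('w10');o=ctrl.get_obs();print(o['moment'])
E
```

```text
11.025 [ 5.39164709 -1.58692126  0.24986497] [0.58923853 0.04403961 0.01389704] 1.3891639604486699
[-0.17604609 -1.02196366 -0.01457458]
```

View pics/w10.png

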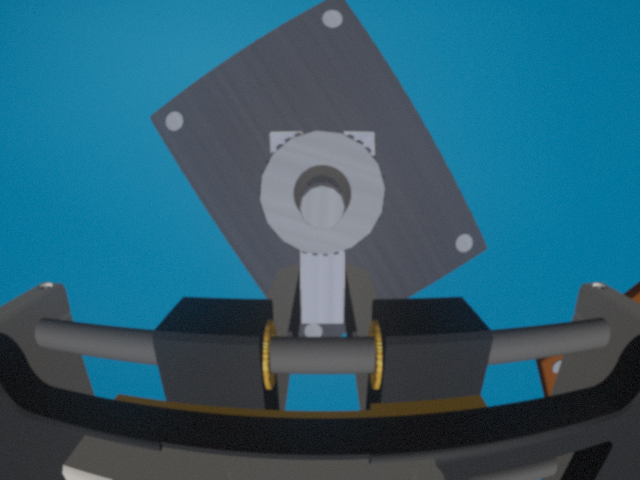

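drive_tool([
  [[0,0,0],[0,1,0],0.1],
  [[0,0,0],[0,0,0],0.4],
  [[0,0,0],[0,0,0],0.6],
  [[0,0,0],[0,0,-15],0.6],
  [[0,0,0],[0,0,-50],0.7],
  [[0,0,0],[0,0,-55],0.7],
  [[0,0,0],[0,-26,0],0.7],
  [[0,0,0],[0,-26,0],0.7],
  [[0,0,0],[0,0,0],0.7],
  [[0,0,0],[0,0,0],0.7],
])

```text
time_s: 12.32
ee_pos: [0.5388, 0.0533, 0.1339]
eef_rot: [3.14, -0.0, 1.389]
force: [0.1, -0.4, -0.3]
grip_width: 0.0659
```

```bash
python3 - <<'E'
from meas import *
im,hsv,tl,cal=run('w11')
o=ctrl.get_obs();d=np.array([.5386,.0533])-o['ee_pos'][:2];ps=o['eef_rot'][2]
print(d@[np.cos(ps),np.sin(ps)],d@[np.sin(ps),-np.cos(ps)],o['grip_width'])
cv2.imwrite('pics/s11.png',cv2.resize(ctrl.camera('side')[160:320,220:420,::-1],None,fx=4,fy=3.75,interpolation=2))
E
```

```text
12.325 [ 0.1006612  -0.35405157 -0.30952951] [0.53880779 0.05330373 0.13389045] 1.3892492067249034
3.136308431605203e-05 -0.0001993925027299091 0.06570018105214531
```

View pics/w11.png

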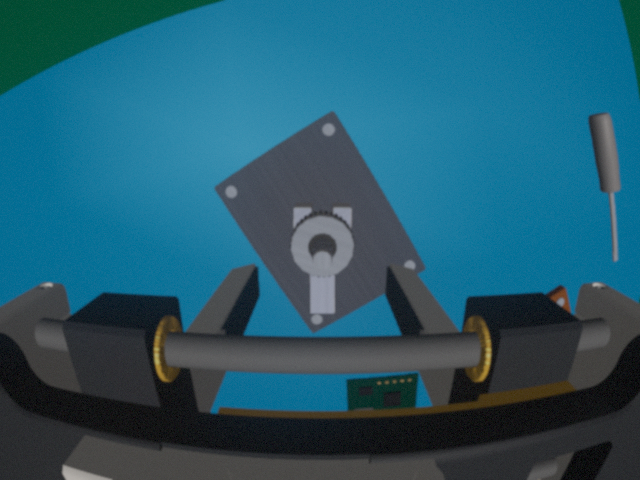

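View pics/s11.png

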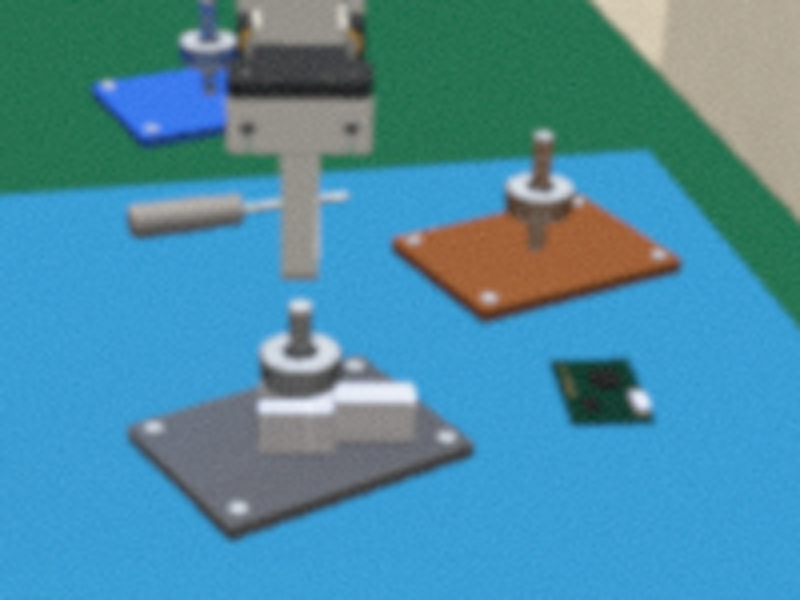

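drive_tool([
  [[0,0,0],[0,0,40],0.7],
  [[0,0,0],[0,0,30],0.7],
  [[0,0,0],[0,0,15],0.7],
  [[0,0,0],[0,0,0],0.6],
  [[0,0,0],[0,0,0],0.3],
  [[0,0,0],[0,0,0],0.3],
  [[0,0,0],[0,0,0],0.3],
  [[0,0,0],[0,0,0],0.3],
], squeeze=8)

```text
time_s: 13.42
ee_pos: [0.5387, 0.0533, 0.0491]
eef_rot: [3.14, -0.0, 1.389]
force: [1.0, -1.9, 5.9]
grip_width: 0.0436
```

```bash
python3 - <<'E'
from meas import *
im,hsv,tl,cal=run('w12');o=ctrl.get_obs();print(o['force'],o['moment'],o['grip_width'])
E
```

```text
13.425 [ 0.96775086 -1.88303902  5.89166973] [0.53872419 0.05328126 0.04912053] 1.389219172786301
[ 0.65089221 -1.69934555  6.54294829] [-0.30003267 -0.03236979  0.00534332] 0.04364201144295798
```

View pics/w12.png

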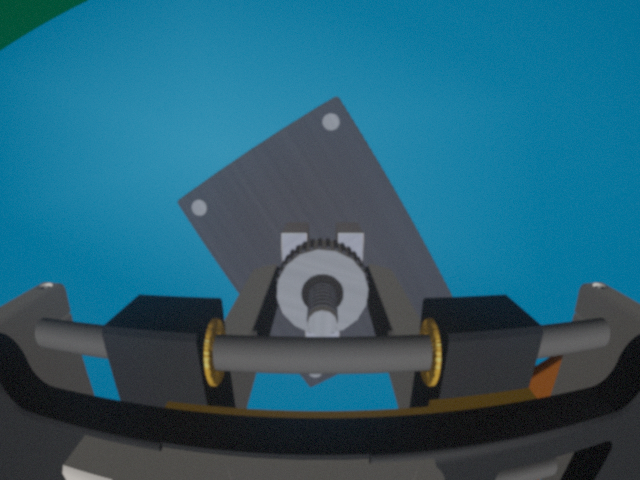

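drive_tool([
  [[0,0,5],[0,0,0.3],0.3],
  [[0,0,5],[0,0,0.3],0.3],
  [[0,0,5],[0,0,0.3],0.3],
  [[0,0,5],[0,0,0.4],0.3],
  [[0,0,0],[0,0,0],0.3],
])

```text
time_s: 14.1
ee_pos: [0.5387, 0.0533, 0.0477]
eef_rot: [3.14, -0.001, 1.039]
force: [-0.1, -1.8, 7.0]
grip_width: 0.0436
```

```bash
python3 - <<'E'
from meas import *
im,hsv,tl,cal=run('w13');o=ctrl.get_obs();print(o['force'],o['moment'],o['grip_width'])
cv2.imwrite('pics/s13.png',cv2.resize(ctrl.camera('side')[200:320,240:400,::-1],None,fx=5,fy=5,interpolation=2))
o=ctrl.get_obs();print(o['force'],o['moment'],o['grip_width'])
E
```

```text
14.1 [-0.14181593 -1.81736671  7.00724727] [0.53872225 0.0533478  0.04774957] 1.0387950723582735
[ 1.36943381 -1.16896391  5.65344094] [-0.24063836 -0.03314251 -0.11661458] 0.04378043474378273
[ 0.00918361 -1.66430528  6.53068781] [-0.25761695 -0.04706786 -0.10553781] 0.043689410963520206
```

View pics/s13.png

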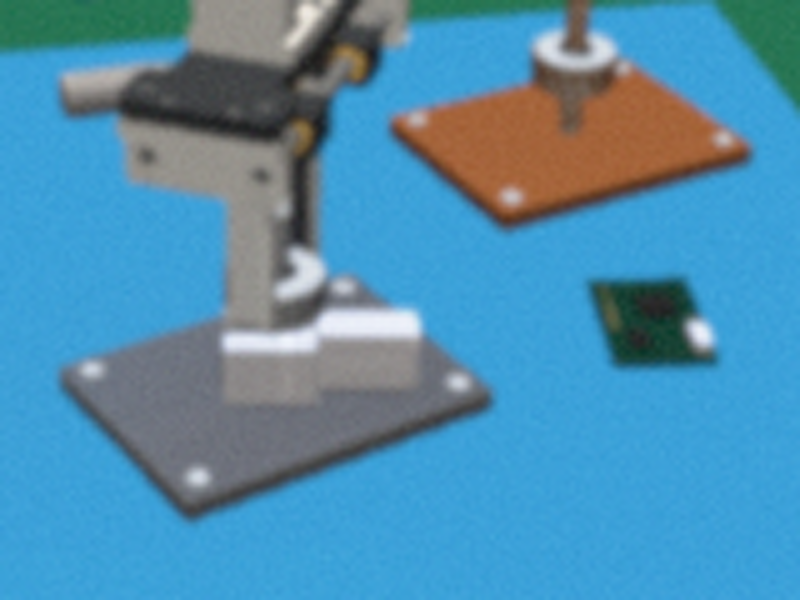

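View pics/w13.png

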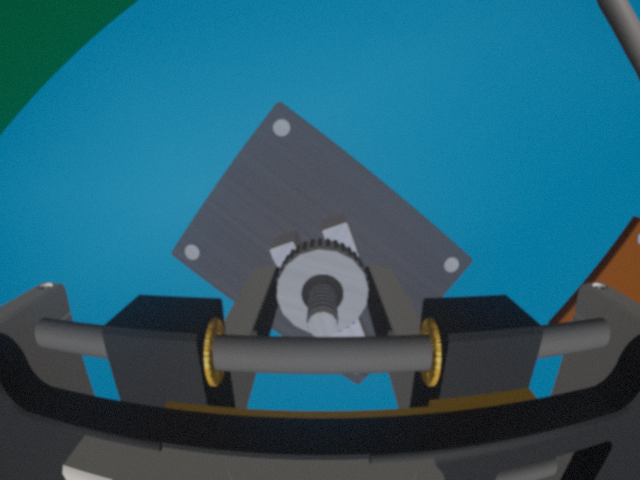

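drive_tool([
  [[0,0,10],[0,0,0.7],0.3],
  [[0,0,10],[0,0,0.7],0.3],
  [[0,0,10],[0,0,0.6],0.3],
  [[0,0,10],[0,0,0.7],0.3],
  [[0,0,10],[0,0,0.7],0.3],
  [[0,0,10],[0,0,0.6],0.3],
  [[0,0,0],[0,0,0],0.3],
])

```text
time_s: 15.08
ee_pos: [0.5388, 0.0534, 0.0438]
eef_rot: [-3.142, -0.002, -0.01]
force: [1.0, -1.4, 5.8]
grip_width: 0.0437
```

```bash
python3 - <<'E'
from meas import *
for i in range(1):
    im,hsv,tl,cal=run('w14')
    o=ctrl.get_obs();print(o['force'],o['moment'],o['tau'][5],o['grip_width'])
im2=ctrl.camera('wrist');o=ctrl.get_obs();print(o['force'],o['moment'],o['tau'][5])
mk=lambda f: cv2.imread(f)[210:350,250:400]
cv2.imwrite('pics/c14.png',cv2.resize(np.hstack([mk('pics/w12.png'),mk('pics/w14.png')]),None,fx=2.6,fy=2.6,interpolation=2))
cv2.imwrite('pics/s14.png',cv2.resize(ctrl.camera('side')[200:320,240:400,::-1],None,fx=5,fy=5,interpolation=2))
E
```

```text
15.075 [ 0.96567099 -1.41433176  5.78673733] [0.53884723 0.05335668 0.04380687] -0.009855311857030813
[ 0.7996178  -0.63104678  5.68987412] [-0.20931594 -0.09681597 -0.04814802] 0.38321977481245995 0.04342325191904243
[ 1.44632074 -1.57738617  6.45472709] [-0.28479327 -0.18563928 -0.07761521] 0.02991412184201181
```

View pics/c14.png

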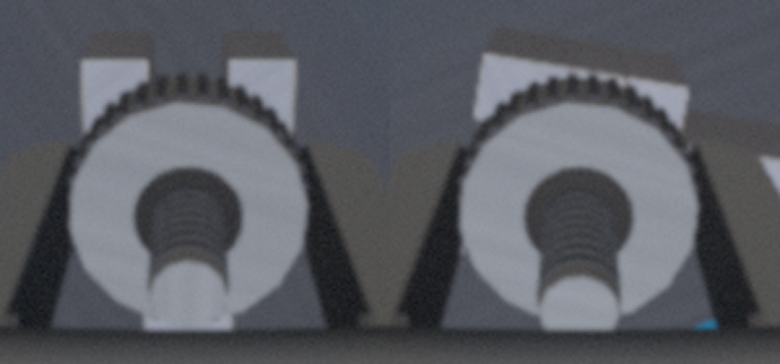

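View pics/s14.png

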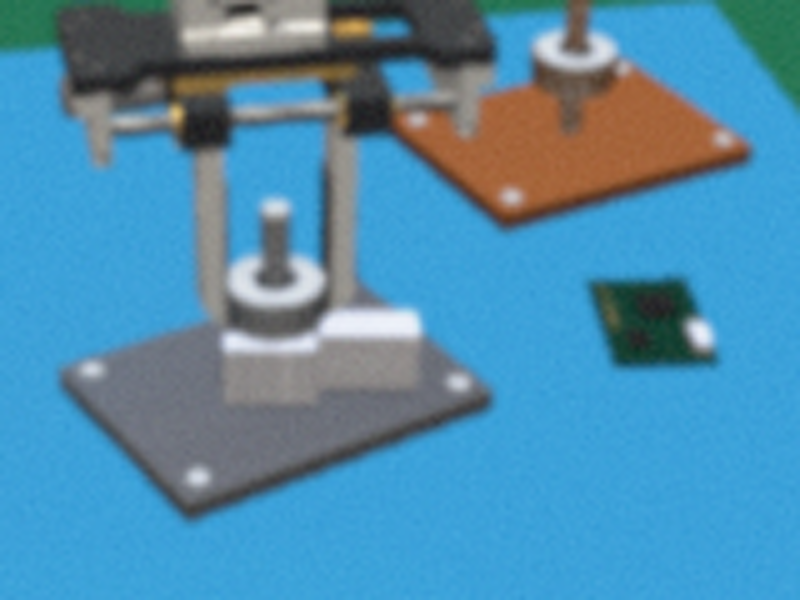

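drive_tool([
  [[0,0,5],[0,0,0.3],0.3],
  [[0,0,5],[0,0,0.3],0.3],
  [[0,0,5],[0,0,0.4],0.3],
  [[0,0,0],[0,0,0],0.3],
])

```text
time_s: 15.72
ee_pos: [0.5389, 0.0534, 0.0428]
eef_rot: [-3.141, -0.002, -0.27]
force: [1.2, -1.4, 5.6]
grip_width: 0.0437
```

```bash
cat > mz.py <<'E'
from h import *
M=[]
for i in range(4):
    o=ctrl.get_obs();M.append(np.r_[o['force'],o['moment'],o['eef_rot'][2],o['tau'][5]]);ctrl.camera('wrist')
M=np.array(M);print(o['time_s'],'mean',np.round(M.mean(0),3),'mz',np.round(M[:,5],3),'yawdeg',np.round(np.rad2deg(M[:,6]),2),o['ee_pos'][2],o['grip_width'])
E
python3 mz.py
```

```text
15.875 mean [ 1.008 -1.096  5.622 -0.297 -0.161 -0.116 -0.269  0.175] mz [-0.146 -0.095 -0.1   -0.125] yawdeg [-15.48 -15.43 -15.41 -15.42] 0.042796188761569307 0.04388003225225477
```

drive_tool([
  [[0,0,4],[0,0,0.3],0.3],
  [[0,0,4],[0,0,0.3],0.3],
  [[0,0,0],[0,0,0],0.3],
])

```text
time_s: 16.3
ee_pos: [0.5389, 0.0534, 0.0422]
eef_rot: [-3.141, -0.002, -0.41]
force: [0.8, -1.2, 5.7]
grip_width: 0.0438
```

```bash
python3 mz.py
```

```text
16.45 mean [ 1.034 -1.044  6.186 -0.26  -0.128 -0.092 -0.409  0.119] mz [-0.082 -0.106 -0.101 -0.078] yawdeg [-23.46 -23.42 -23.41 -23.41] 0.04223455193151862 0.04380161858250743
```

Running moment is about 0.10 N m. From here I take small steps and read the moment after each.

drive_tool([
  [[0,0,3],[0,0,0.2],0.3],
  [[0,0,0],[0,0,0],0.3],
])

```text
time_s: 16.75
ee_pos: [0.5389, 0.0534, 0.042]
eef_rot: [-3.141, -0.002, -0.462]
force: [1.3, -0.6, 6.8]
grip_width: 0.0435
```

```bash
python3 mz.py
```

```text
16.9 mean [ 1.459 -0.681  6.413 -0.28  -0.111 -0.103 -0.461  0.065] mz [-0.064 -0.11  -0.149 -0.088] yawdeg [-26.45 -26.42 -26.41 -26.41] 0.042027973941910934 0.043766158745417096
```

drive_tool([
  [[0,0,3],[0,0,0.2],0.3],
  [[0,0,0],[0,0,0],0.3],
])

```text
time_s: 17.2
ee_pos: [0.5389, 0.0533, 0.0418]
eef_rot: [-3.14, -0.002, -0.514]
force: [0.9, -1.6, 5.5]
grip_width: 0.0438
```

```bash
python3 mz.py
```

```text
17.35 mean [ 1.073 -0.881  5.999 -0.291 -0.104 -0.089 -0.514  0.065] mz [-0.077 -0.112 -0.055 -0.111] yawdeg [-29.45 -29.42 -29.41 -29.41] 0.0418418049962305 0.04408115677533456
```

drive_tool([
  [[0,0,3],[0,0,0.2],0.3],
  [[0,0,0],[0,0,0],0.3],
])

```text
time_s: 17.65
ee_pos: [0.5389, 0.0533, 0.0416]
eef_rot: [-3.14, -0.002, -0.566]
force: [1.6, -1.6, 6.3]
grip_width: 0.0439
```

```bash
python3 mz.py; python3 - <<'E'
from h import *
cv2.imwrite('pics/s15.png',cv2.resize(ctrl.camera('side')[230:290,270:350,::-1],None,fx=9,fy=9,interpolation=2))
E
```

```text
17.8 mean [ 1.066 -1.467  6.566 -0.305 -0.15  -0.035 -0.566  0.065] mz [-0.056 -0.049 -0.024 -0.012] yawdeg [-32.45 -32.42 -32.41 -32.41] 0.04166110768965116 0.04381953158982493
```

View pics/s15.png

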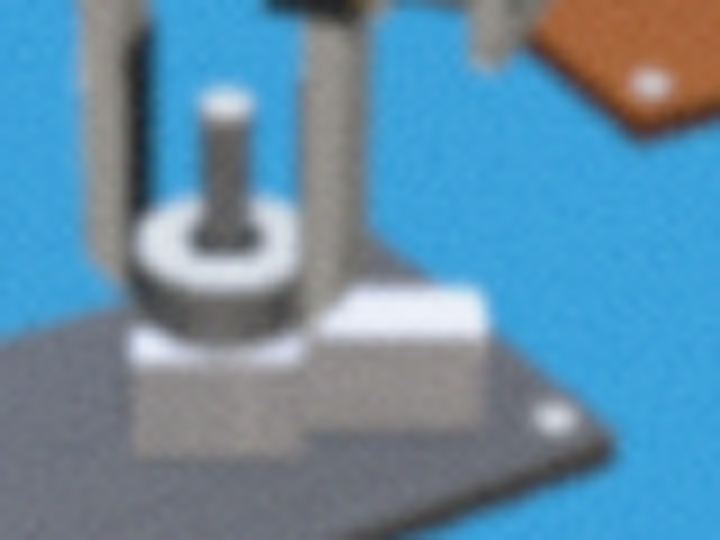

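drive_tool([
  [[0,0,1.5],[0,0,0.1],0.3],
  [[0,0,0],[0,0,0],0.3],
])

```text
time_s: 18.15
ee_pos: [0.5389, 0.0533, 0.0416]
eef_rot: [-3.14, -0.002, -0.592]
force: [0.7, -1.5, 6.2]
grip_width: 0.0438
```

```bash
python3 mz.py;python3 mz.py
```

```text
18.3 mean [ 0.715 -1.222  6.274 -0.32  -0.124 -0.013 -0.592  0.044] mz [-0.028  0.006 -0.044  0.015] yawdeg [-33.93 -33.91 -33.9  -33.91] 0.04153961875577247 0.04372155685311517
18.5 mean [ 0.938 -0.972  6.031 -0.291 -0.106 -0.043 -0.592 -0.033] mz [-0.075 -0.064  0.044 -0.075] yawdeg [-33.91 -33.9  -33.91 -33.9 ] 0.041545704586667814 0.043783492286441746
```

drive_tool([
  [[0,0,1.5],[0,0,0.1],0.3],
  [[0,0,0],[0,0,0],0.3],
])

```text
time_s: 18.8
ee_pos: [0.5389, 0.0533, 0.0415]
eef_rot: [-3.14, -0.002, -0.618]
force: [0.9, -1.2, 6.2]
grip_width: 0.0436
```

```bash
python3 mz.py;python3 mz.py
```

```text
18.95 mean [ 0.829 -1.324  6.242 -0.315 -0.122 -0.033 -0.618  0.045] mz [-0.013 -0.033 -0.012 -0.074] yawdeg [-35.43 -35.41 -35.41 -35.4 ] 0.04147116069334116 0.0438430816532319
19.15 mean [ 1.312 -1.162  6.357 -0.267 -0.136 -0.043 -0.618 -0.033] mz [ 0.001  0.005 -0.079 -0.097] yawdeg [-35.4  -35.41 -35.41 -35.41] 0.041455149957227655 0.04371752282914944
```

drive_tool([
  [[0,0,0],[0,0,0],0.3],
  [[0,0,0],[0,0,0],0.3],
], squeeze=14)

```text
time_s: 19.45
ee_pos: [0.5389, 0.0533, 0.0415]
eef_rot: [-3.14, -0.002, -0.618]
force: [0.7, -1.6, 6.6]
grip_width: 0.0435
```

```bash
python3 mz.py
```

```text
19.6 mean [ 1.287 -1.103  6.61  -0.306 -0.137 -0.043 -0.618 -0.032] mz [-0.035 -0.021 -0.017 -0.1  ] yawdeg [-35.4  -35.4  -35.4  -35.41] 0.041468755957026975 0.043256820411435117
```

drive_tool([
  [[0,0,1.5],[0,0,0.1],0.3],
  [[0,0,0],[0,0,0],0.3],
])

```text
time_s: 19.9
ee_pos: [0.5389, 0.0533, 0.0414]
eef_rot: [-3.14, -0.002, -0.644]
force: [1.2, -1.2, 6.2]
grip_width: 0.0436
```

```bash
python3 mz.py;python3 mz.py
```

```text
20.05 mean [ 1.313 -1.564  6.265 -0.324 -0.1   -0.058 -0.644  0.038] mz [-0.014 -0.075 -0.065 -0.078] yawdeg [-36.93 -36.91 -36.9  -36.91] 0.0413606449955557 0.04382800388193681
20.25 mean [ 1.218 -1.375  6.402 -0.303 -0.109 -0.037 -0.644 -0.039] mz [-0.053 -0.072 -0.014 -0.007] yawdeg [-36.91 -36.91 -36.91 -36.9 ] 0.04134031510227394 0.04394229040193034
```

drive_tool([
  [[0,0,1.5],[0,0,0.1],0.3],
  [[0,0,1.5],[0,0,0.1],0.3],
  [[0,0,0],[0,0,0],0.3],
])

```text
time_s: 20.68
ee_pos: [0.5389, 0.0533, 0.0412]
eef_rot: [-3.14, -0.002, -0.697]
force: [2.0, -1.5, 5.8]
grip_width: 0.0436
```

```bash
python3 mz.py;python3 mz.py
```

```text
20.825 mean [ 1.262 -1.335  5.729 -0.306 -0.095 -0.048 -0.697  0.036] mz [-0.047 -0.043 -0.092 -0.01 ] yawdeg [-39.93 -39.91 -39.91 -39.91] 0.041165982016953456 0.042979019328741604
21.025 mean [ 0.812 -1.324  6.205 -0.313 -0.089 -0.048 -0.696 -0.043] mz [-0.068 -0.022 -0.009 -0.093] yawdeg [-39.91 -39.91 -39.9  -39.9 ] 0.04116641939269818 0.043741217088619236
```

drive_tool([
  [[0,0,1.5],[0,0,0.1],0.3],
  [[0,0,1.5],[0,0,0.1],0.3],
  [[0,0,0],[0,0,0],0.3],
])

```text
time_s: 21.45
ee_pos: [0.5389, 0.0533, 0.041]
eef_rot: [-3.14, -0.002, -0.749]
force: [1.1, -1.6, 6.8]
grip_width: 0.0437
```

```bash
python3 mz.py;python3 mz.py; python3 - <<'E'
from h import *
a=ctrl.camera('wrist')[:,:,::-1];cv2.imwrite('pics/w16.png',a)
cv2.imwrite('pics/c16.png',cv2.resize(np.hstack([cv2.imread('pics/w14.png')[210:350,250:400],a[210:350,250:400]]),None,fx=2.6,fy=2.6,interpolation=2))
E
```

```text
21.6 mean [ 1.493 -1.809  6.278 -0.308 -0.123 -0.047 -0.749  0.037] mz [-0.024 -0.064 -0.074 -0.025] yawdeg [-42.93 -42.91 -42.9  -42.91] 0.04097531139526091 0.04361319960150472
21.8 mean [ 0.795 -1.786  5.803 -0.322 -0.139 -0.04  -0.749 -0.043] mz [-0.01  -0.045 -0.037 -0.067] yawdeg [-42.91 -42.9  -42.91 -42.9 ] 0.040946144032065604 0.043549705516676224
```

View pics/c16.png

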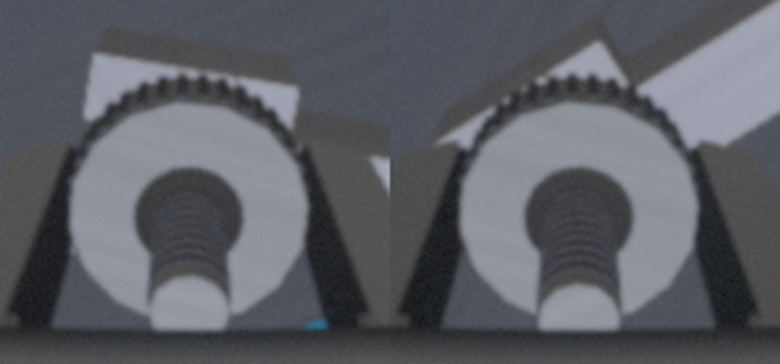

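drive_tool([
  [[0,0,1.5],[0,0,0.1],0.3],
  [[0,0,1.5],[0,0,0.1],0.3],
  [[0,0,0],[0,0,0],0.3],
])

```text
time_s: 22.28
ee_pos: [0.5389, 0.0533, 0.0407]
eef_rot: [-3.14, -0.002, -0.802]
force: [1.0, -1.6, 4.9]
grip_width: 0.0434
```

```bash
python3 mz.py
```

```text
22.425 mean [ 0.918 -1.353  6.074 -0.325 -0.104 -0.037 -0.801  0.037] mz [-0.037 -0.022 -0.041 -0.05 ] yawdeg [-45.92 -45.91 -45.91 -45.9 ] 0.04074791397270843 0.04363951384415595
```

drive_tool([
  [[0,0,1.5],[0,0,0.1],0.3],
  [[0,0,1.5],[0,0,0.1],0.3],
  [[0,0,0],[0,0,0],0.3],
])

```text
time_s: 22.85
ee_pos: [0.5389, 0.0533, 0.0406]
eef_rot: [-3.14, -0.002, -0.854]
force: [0.7, -2.1, 6.3]
grip_width: 0.044
```

```bash
python3 mz.py
```

```text
23.0 mean [ 0.836 -1.614  6.554 -0.319 -0.103 -0.051 -0.854  0.042] mz [-0.037  0.008 -0.118 -0.057] yawdeg [-48.92 -48.91 -48.91 -48.91] 0.0405752499866299 0.043419666411474225
```

```bash
python3 - <<'E'
from h import *
o=ctrl.get_obs();t=np.linspace(0,2*np.pi,361)
im=ctrl.camera('wrist')[:,:,::-1].copy()
cal=P('wrist')
for z in (.056,.058,.06,.062,.064,.066,.068):
    C=np.c_[.5387+.022*np.cos(t),.0533+.022*np.sin(t),0*t+z];p=proj('wrist',C,cal);print(z,p[:,0].min(),p[:,0].max(),np.ptp(p[:,0]),p[:,1].min(),p[:,1].max())
g=cv2.cvtColor(im,6)
cv2.imwrite('pics/c17.png',cv2.resize(im[235:340,265:380],None,fx=6,fy=5.5,interpolation=2))
s=ctrl.camera('side')[:,:,::-1];cv2.imwrite('pics/s17.png',cv2.resize(s[230:290,270:350],None,fx=9,fy=9,interpolation=2))
for z in(.042,.062):
    C=np.c_[.5387+.022*np.cos(t),.0533+.022*np.sin(t),0*t+z];p=(proj('side',C)-[270,230])*9;print('side',z,p.min(0),p.max(0))
E
```

```text
0.056 277.5973343621378 367.5000710818196 89.9027367196818 246.3871645266324 329.93016183458747
0.058 277.1364151485085 367.9798100185384 90.8433948700299 247.47850852974364 331.75044863849575
0.06 276.66629017958525 368.4691263515968 91.80283617201155 248.59451356276807 333.6050830072568
0.062 276.1866990385411 368.96829077262487 92.78159173408375 249.73600424488583 335.4949513306544
0.064 275.69737222502846 369.47758340141013 93.78021117638167 250.90384136738993 337.4209667064041
0.066 275.19803080512474 369.9976122390482 94.79958143392344 252.098923837097 339.3840697266765
0.068 274.6883860487134 370.528735277533 95.84034922881955 253.32219074175006 341.3852292758096
side 0.042 [133.64452472 263.13842272] [310.64854468 359.28436774]
side 0.062 [132.80912093 195.68820223] [311.55431595 290.27681695]
```

View pics/c17.png

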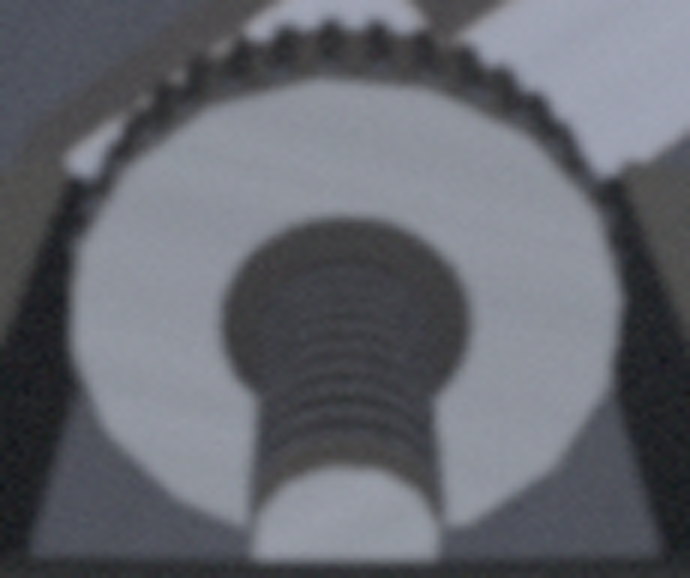

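View pics/s17.png

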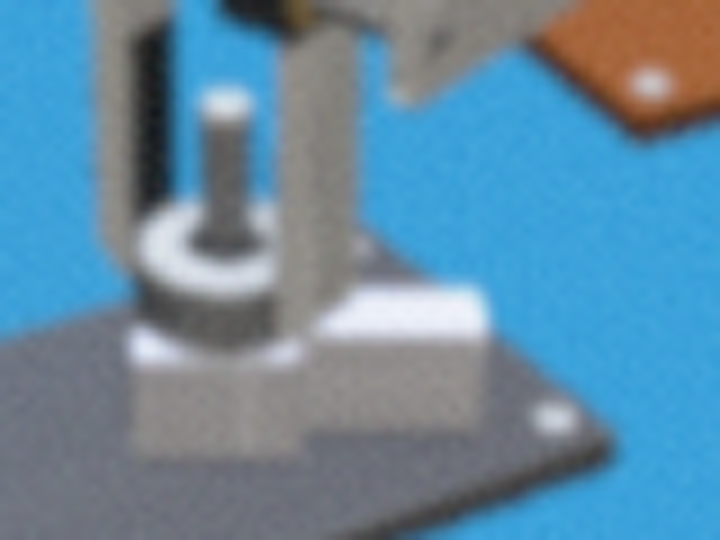

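drive_tool([
  [[0,0,1.5],[0,0,0.1],0.3],
  [[0,0,1.5],[0,0,0.1],0.3],
  [[0,0,0],[0,0,0],0.3],
])

```text
time_s: 23.52
ee_pos: [0.539, 0.0533, 0.0406]
eef_rot: [-3.14, -0.002, -0.906]
force: [0.0, -1.5, 8.7]
grip_width: 0.0436
```

```bash
python3 mz.py
```

```text
23.675 mean [-5.200e-02 -1.309e+00  8.519e+00 -3.030e-01  1.090e-01  1.000e-03
 -9.060e-01  1.030e-01] mz [-0.017  0.027  0.005 -0.011] yawdeg [-51.92 -51.91 -51.9  -51.9 ] 0.040570814194419436 0.04340677866423961
```

drive_tool([
  [[0,0,1.5],[0,0,0.1],0.3],
  [[0,0,1],[0,0,0.1],0.3],
  [[0,0,0],[0,0,0],0.3],
])

```text
time_s: 24.1
ee_pos: [0.539, 0.0533, 0.0405]
eef_rot: [-3.14, -0.002, -0.949]
force: [-1.3, -1.3, 11.4]
grip_width: 0.0436
```

```bash
python3 mz.py
```

```text
24.25 mean [-0.689 -0.984 11.145 -0.344  0.301  0.135 -0.949  0.2  ] mz [0.117 0.153 0.128 0.143] yawdeg [-54.4  -54.39 -54.39 -54.39] 0.04050988120082052 0.043811386208593206
```

drive_tool([
  [[0,0,0],[0,0,-0.5],0.3],
  [[0,0,0],[0,0,0],0.5],
  [[0,0,0],[0,0,0],0.7],
  [[0,0,0],[0,0,0],0.7],
  [[0,0,0],[0,0,-20],0.7],
  [[0,0,0],[0,0,-40],0.7],
  [[0,0,0],[0,0,-40],0.7],
  [[0,0,0],[0,0,0],0.7],
])

```text
time_s: 25.3
ee_pos: [0.5393, 0.0535, 0.1423]
eef_rot: [-3.138, -0.003, -0.949]
force: [0.8, 0.1, -0.5]
grip_width: 0.0656
```

drive_tool([
  [[0,0,-10],[0,0,0],0.6],
  [[0,0,-10],[0,0,0],0.6],
  [[0,0,-10],[0,0,0],0.6],
  [[0,0,-10],[0,0,0],0.6],
  [[0,0,-10],[0,0,0],0.6],
  [[0,0,-10],[0,0,0],0.6],
  [[0,0,-10],[0,0,0],0.6],
  [[0,0,-10],[0,0,0],0.6],
  [[0,0,-10],[0,0,0],0.6],
  [[0,0,-10],[0,0,0],0.6],
  [[0,0,-10],[0,0,0],0.6],
  [[0,0,-10],[0,0,0],0.6],
  [[0,0,-10],[0,0,0],0.6],
  [[0,0,-4],[0,0,0],0.6],
  [[0,0,0],[0,0,0],0.6],
  [[0,0,0],[0,0,0],0.6],
])

```text
time_s: 27.3
ee_pos: [0.5378, 0.0534, 0.139]
eef_rot: [-3.141, 0.0, 1.388]
force: [0.1, -0.0, 0.8]
grip_width: 0.0562
```

```bash
python3 - <<'E'
from meas import *
im,hsv,tl,cal=run('w18');o=ctrl.get_obs();print(o['force'],o['moment'],o['grip_width'],o['qpos'])
cv2.imwrite('pics/s18.png',cv2.resize(ctrl.camera('side')[230:290,270:350,::-1],None,fx=9,fy=9,interpolation=2))
E
```

```text
27.3 [ 0.06667894 -0.02466871  0.7504123 ] [0.53782084 0.05340476 0.13902782] 1.3876206836980034
[0.39092962 0.03427954 0.10794507] [ 0.07577717  0.02398162 -0.00178397] 0.05633369334323888 [ 3.11474984e-02  3.37399047e-01  1.62002828e+00  7.03651362e-06
  1.18478665e+00 -1.35670324e+00]
```

View pics/w18.png

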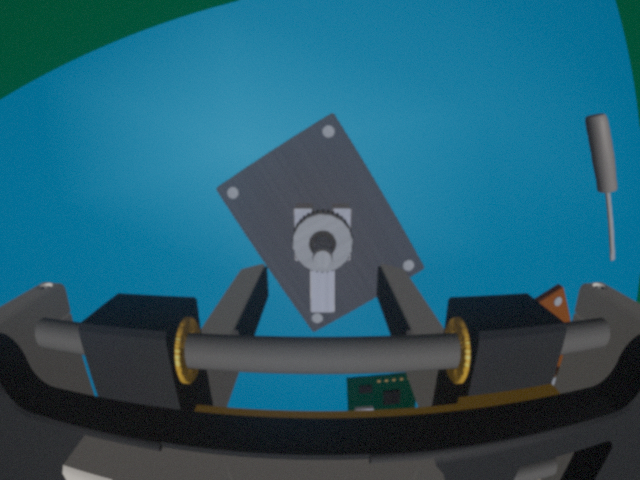

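View pics/s18.png

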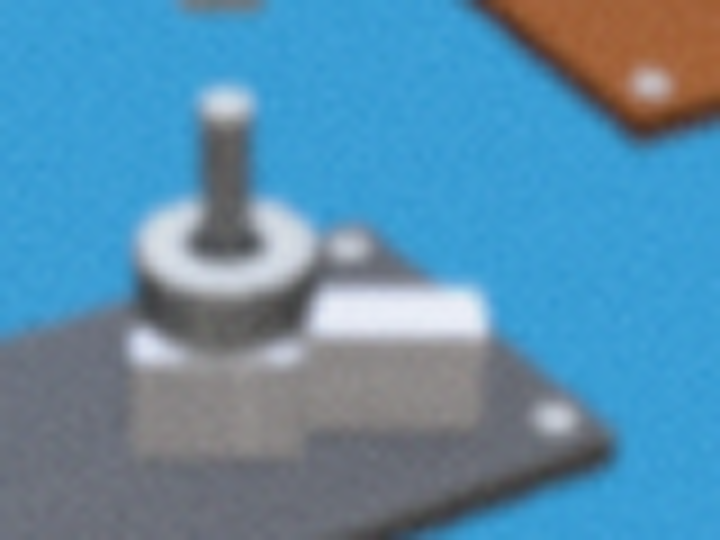

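drive_tool([
  [[0,0,0],[0,26,0],0.5],
  [[0,0,0],[0,26,0],0.5],
  [[0,0,0],[0,0,40],0.5],
  [[0,0,0],[0,0,30],0.5],
  [[0,0,0],[0,0,0],0.5],
  [[0,0,0],[0,0,0],0.5],
])

```text
time_s: 28.15
ee_pos: [0.5898, 0.044, 0.071]
eef_rot: [3.14, -0.0, 1.389]
force: [-0.7, 0.9, 0.3]
grip_width: 0.0472
```

```bash
python3 - <<'E'
from meas import *
im,hsv,tl,cal=run('w19')
E
```

```text
28.15 [-0.72230323  0.94587754  0.27205102] [0.58980382 0.04404074 0.07099015] 1.3889863399145082
```

View pics/w19.png

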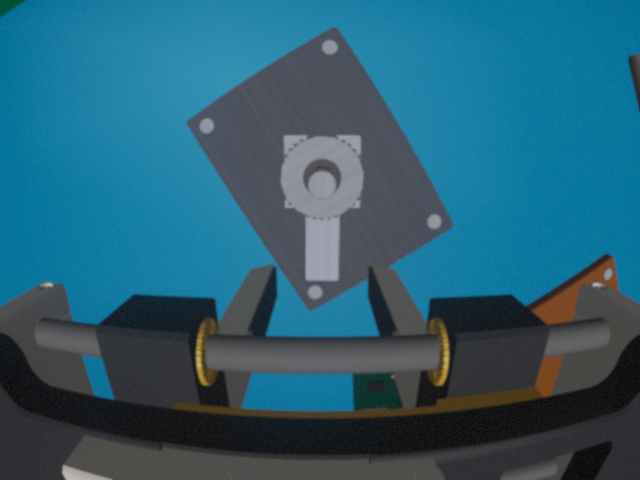

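Centred. Now I descend to the earlier grip height, grip, then draw straight out along tool +y.

drive_tool([
  [[0,0,0],[0,0,30],0.5],
  [[0,0,0],[0,0,20],0.5],
  [[0,0,0],[0,0,6.5],0.5],
  [[0,0,0],[0,0,0],0.3],
  [[0,0,0],[0,0,0],0.1],
  [[0,0,0],[0,0,0],0.1],
  [[0,0,0],[0,0,0],0.1],
  [[0,0,0],[0,0,0],0.1],
], squeeze=25)

```text
time_s: 29.2
ee_pos: [0.5896, 0.044, 0.0138]
eef_rot: [3.141, -0.0, 1.389]
force: [-1.1, -0.4, 5.2]
grip_width: 0.0195
```

drive_tool([
  [[0,0,0],[0,1,0],0.1],
  [[0,0,0],[0,1,0],0.1],
])

```text
time_s: 29.45
ee_pos: [0.5897, 0.044, 0.0137]
eef_rot: [-3.138, 0.0, 1.389]
force: [-18.7, 2.2, 17.8]
grip_width: 0.0198
```

drive_tool([
  [[0,0,0],[0,1,0],0.1],
  [[0,0,0],[0,1,0],0.1],
  [[0,0,0],[0,1,0],0.1],
])

```text
time_s: 29.82
ee_pos: [0.5922, 0.0436, 0.0137]
eef_rot: [-3.137, 0.0, 1.39]
force: [-19.3, 3.9, 17.7]
grip_width: 0.0199
```

```bash
python3 - <<'E'
from meas import *
im,hsv,tl,cal=run('w20');print(ctrl.get_obs()['moment'])
cv2.imwrite('pics/w20c.png',cv2.resize(im[100:340,240:400],None,fx=2.4,fy=2.4,interpolation=2))
E
```

```text
29.825 [-19.28531633   3.93769318  17.70617471] [0.59221938 0.04363397 0.01367849] 1.3895639055192235
[0.53273243 3.30875984 0.03252856]
```

View pics/w20c.png

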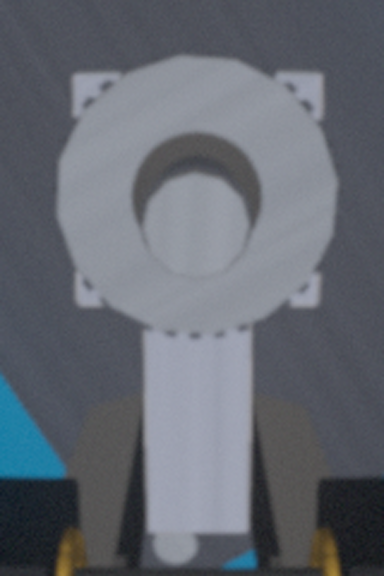

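drive_tool([
  [[0,0,0],[0,2,0],0.1],
  [[0,0,0],[0,2,0],0.1],
  [[0,0,0],[0,2,0],0.1],
  [[0,0,0],[0,2,0],0.1],
])

```text
time_s: 30.38
ee_pos: [0.6002, 0.0422, 0.0137]
eef_rot: [-3.137, 0.0, 1.39]
force: [-18.9, 3.6, 17.0]
grip_width: 0.0198
```

drive_tool([
  [[0,0,0],[0,4,0],0.1],
  [[0,0,0],[0,4,0],0.1],
  [[0,0,0],[0,5,0],0.1],
  [[0,0,0],[0,5,0],0.1],
  [[0,0,0],[0,5,0],0.1],
])

```text
time_s: 31.0
ee_pos: [0.6234, 0.038, 0.0137]
eef_rot: [-3.138, 0.0, 1.389]
force: [-14.0, 2.8, 13.6]
grip_width: 0.02
```

drive_tool([
  [[0,0,0],[0,6,0],0.1],
  [[0,0,0],[0,6,0],0.1],
  [[0,0,0],[0,6,0],0.1],
  [[0,0,0],[0,0,0],0.1],
])

```text
time_s: 31.5
ee_pos: [0.6428, 0.0343, 0.0137]
eef_rot: [3.141, -0.0, 1.389]
force: [0.1, -0.1, 4.4]
grip_width: 0.0196
```

```bash
python3 - <<'E'
from meas import *
im,hsv,tl,cal=run('w21')
cv2.imwrite('pics/s21.png',cv2.resize(ctrl.camera('side')[200:320,240:400,::-1],None,fx=5,fy=5,interpolation=2))
E
```

```text
31.5 [ 0.08011501 -0.11355336  4.36272103] [0.64281177 0.0342608  0.01374181] 1.3892407317828135
```

View pics/w21.png

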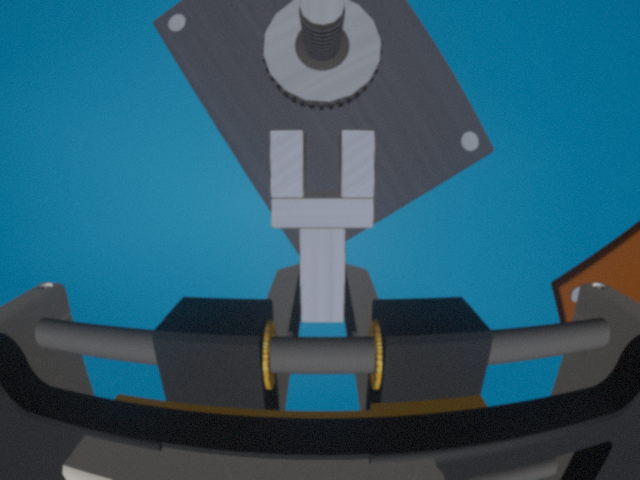

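View pics/s21.png

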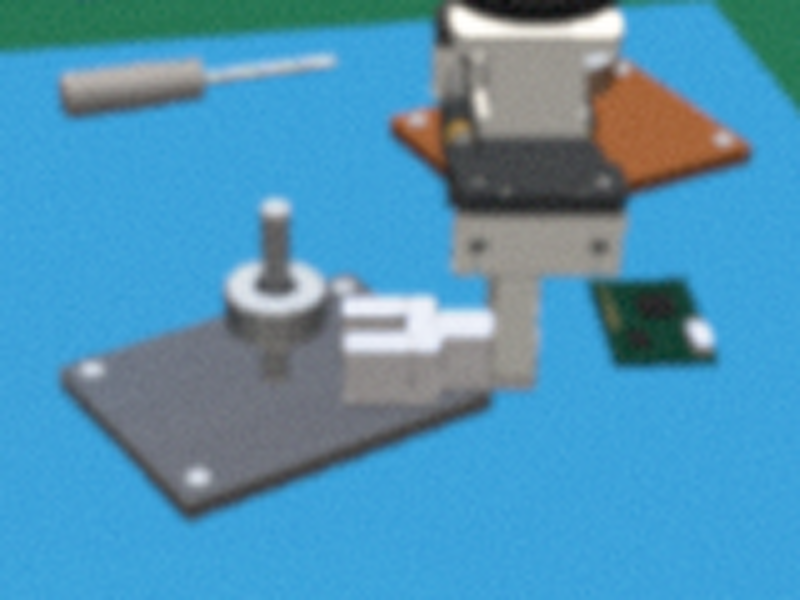

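drive_tool([
  [[0,0,0],[0,6,-1],0.1],
  [[0,0,0],[0,0,-15],0.1],
  [[0,0,0],[0,0,-24],0.1],
  [[0,0,0],[-25,0,0],0.1],
  [[0,0,0],[-50,0,0],0.1],
  [[0,0,0],[-50,0,0],0.1],
  [[0,0,0],[-50,0,0],0.1],
  [[0,0,0],[-45,-10,0],0.1],
  [[0,0,0],[-20,0,0],0.1],
  [[0,0,0],[0,0,0],0.1],
  [[0,0,0],[0,0,25],0.1],
  [[0,0,0],[0,0,15],0.1],
  [[0,0,0],[0,0,9],0.1],
  [[0,0,0],[0,0,0],0.1],
  [[0,0,0],[0,0,0],0.1],
])

```text
time_s: 33.48
ee_pos: [0.5955, -0.2011, 0.0049]
eef_rot: [3.141, 0.0, 1.389]
force: [-0.6, -0.2, -1.5]
grip_width: 0.0197
```

drive_tool([
  [[0,0,0],[0,0,2],0.1],
  [[0,0,0],[0,0,1],0.1],
  [[0,0,0],[0,0,0],0.1],
])

```text
time_s: 33.85
ee_pos: [0.5953, -0.2012, 0.0018]
eef_rot: [3.141, 0.0, 1.389]
force: [-2.1, 0.2, 4.9]
grip_width: 0.0196
```

drive_tool([
  [[0,0,0],[0,0,0],0.3],
  [[0,0,0],[0,0,0],0.5],
  [[0,0,0],[0,0,0],0.5],
  [[0,0,0],[0,0,-10],0.5],
  [[0,0,0],[0,0,-40],0.5],
  [[0,0,0],[0,0,-50],0.5],
  [[0,0,0],[0,0,-50],0.5],
  [[0,0,0],[-50,0,0],0.5],
  [[0,0,0],[0,0,0],0.5],
  [[0,0,0],[0,0,0],0.5],
])

```text
time_s: 35.1
ee_pos: [0.5859, -0.25, 0.1512]
eef_rot: [-3.141, -0.0, 1.389]
force: [0.6, 0.5, 0.6]
grip_width: 0.0471
```

```bash
python3 - <<'E'
from meas import *
im,hsv,tl,cal=run('w22')
a=ctrl.camera('scene')[:,:,::-1];cv2.imwrite('pics/sc22.png',a);s=ctrl.camera('side')[:,:,::-1];cv2.imwrite('pics/s22.png',s)
cv2.imwrite('pics/s22c.png',cv2.resize(s[225:285,260:340],None,fx=9,fy=9,interpolation=2))
t=np.linspace(0,2*np.pi,361)
for z in(.06,.062,.064):
    C=np.c_[.5387+.022*np.cos(t),.0533+.022*np.sin(t),0*t+z];p=proj('scene',C);print(z,p.min(0),p.max(0))
cv2.imwrite('pics/sc22c.png',cv2.resize(a[195:285,230:320],None,fx=6.5,fy=6.5,interpolation=2))
E
```

```text
35.1 [0.56717503 0.47804253 0.56664414] [ 0.58591083 -0.24997595  0.15120409] 1.3888678197815625
0.06 [265.6423447  219.23853889] [285.8044297  235.49790132]
0.062 [265.55380077 218.6903062 ] [285.74634787 234.96189448]
0.064 [265.46498937 218.14043708] [285.68809076 234.42425098]
```

View pics/sc22.png

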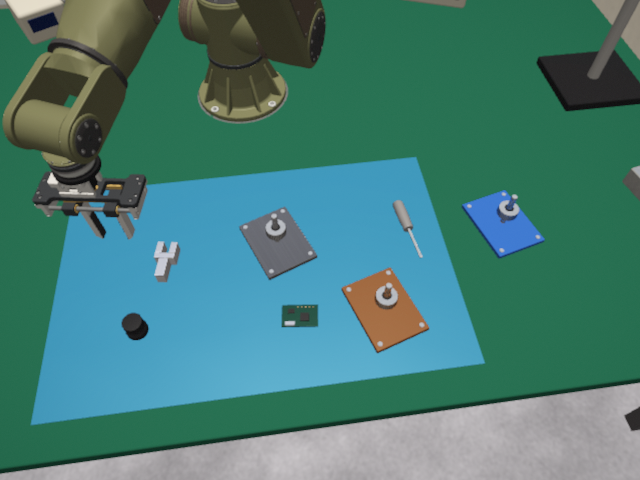

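View pics/s22.png

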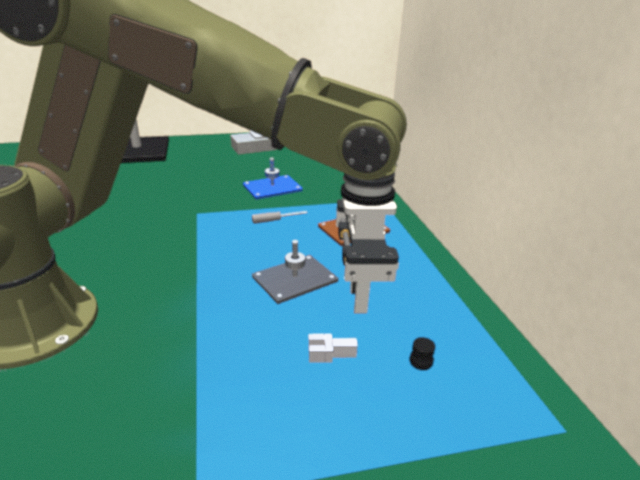

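View pics/s22c.png

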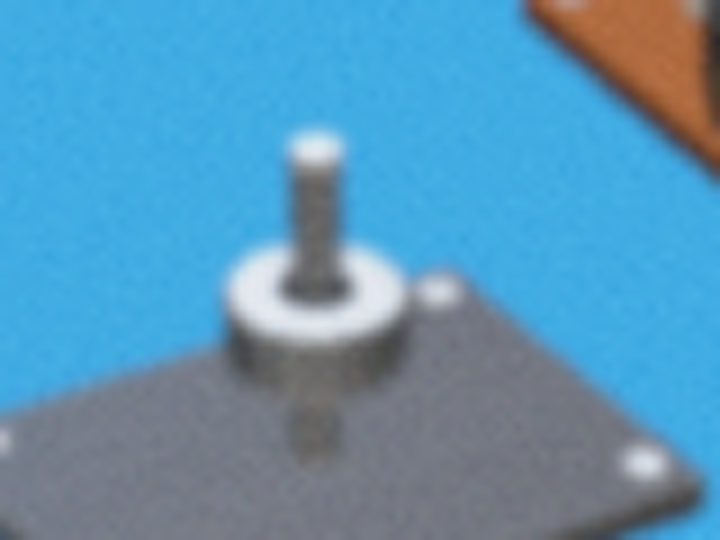

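Scene view: gauge lies flat at (166,260). The collar is at (275,228), unchanged since it bore on the gauge. The jar, board, driver and both look-alikes are where they started. Handing in.

```bash
python3 -c "
from station import ctrl
print(ctrl.hand_in())"
```

```text
the job is handed in; nothing more can be done
None
```

The job is done and handed in at about 35 s. The collar is set to the gauge's height, and the gauge is drawn out and lying flat on the bench clear of the stand.

**What I did:**
- Slid the gauge home on the plate until it pushed back against the post with about 5 N.
- Spun the collar down about 134° until the torque rose clearly.
- Let go, then drew the gauge straight out and laid it down.

**Last checks:**
- The collar looks the same in the side view before and after the gauge was drawn out.
- From the wrist camera the collar's underside was at gauge height to about 1 mm.
- The jar, board, driver and look-alikes look unmoved.

**Checks that disagreed or stayed uncertain:**
- **Finger length:** the fingertips sit about 20 mm shorter than the text says. My first grip slipped onto the top of the tail, pressing with about 7 N. I regripped using the measured length, and the gauge was not visibly moved.
- **Nip force:** the moment signal was noisy and its zero drifted. The torque rise I read was up to 0.18 N m, or about 27 N by the given rule. The angle turned past contact suggests 18 N or less. Drawing the gauge out took about 19 N, so it was definitely bearing, but I can't state the exact nip.
- **False alarm:** an earlier shift in the moment looked like contact but turned out to be drift, so I kept turning until the rise was clear.

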